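# Set the guide bar in the clamp of the printing board

### The arm

A 7-joint arm with a two-finger parallel gripper is mounted at the origin on the work surface. World frame = base frame: x ahead of the robot, y to its left, z up, the work surface at z = 0. Lengths are in mm, angles in rad, forces in N, time in s.
With the tool pointing down it reaches from about 400 to 875 mm from the base axis. Payload 4.4 kg.
Tool frame: the origin (TCP) lies midway between the tips of the shut fingers; the grasp point (between the pads) lies 19 mm behind it; x points along the fingers, z is the direction in which the jaws open and shut, and the axes are right-handed (so a half turn about x gives the same grasp; the last joint's range is limited). The gripper opens to 85 mm and grips with 20 to 120 N. Pads are 22 mm wide; open, the fingers measure 114 mm over their backs; the gripper's body (76 mm by 85 mm) begins 54 mm behind the grasp point. The pads swing forward as they close: fully open they stand 13 mm farther back than shut.
Start: joints at [1.07, 0.628, 0.038, 1.517, -0.027, 0.996, -0.02], TCP at [273.827, -589.522, 231.313] pointing down, gripper open.
Joint ranges: [-3.06, 3.06], [-0.37, 2.12], [-1.25, 1.32], [0.18, 2.47], [-1.1, 4.24], [0.23, 1.98], [-2.94, 2.94]. Speed limits (rad/s): [2.57, 2.57, 3.14, 3.14, 3.14, 3.14, 3.14].

### API

Orientations are given as [roll, pitch, yaw] about the fixed x, y, z axes, in that order (R = Rz(yaw) Ry(pitch) Rx(roll)).
In Python, from cell import ctrl gives the robot as it stands. The module is installed in compiled form; this text tells all that it offers.
- The arm moves only by the tool servo_tool, never from a script. Its argument "rows" is a list of rows, each an object of numbers: "dx", "dy", "dz": the shift along the tool's x, y, z in units of 750 mm (1.0 is 750 mm); "wx", "wy", "wz": the turn, a rotation vector about the tool's x, y, z in units of 6 degrees (1.0 is 6 degrees); "fingers": the closure, from 0 (fully open) to 1 (shut). In form: [{"dx": .., "dy": .., "dz": .., "wx": .., "wy": .., "wz": .., "fingers": ..}, ...]. A call has 1 to 5 rows; each row shifts and turns the commanded pose from where the row before left it, along the tool's axes as they then stand; what a row does not reach is not made up. A row lasts 1/8 s, in which the tool goes at most 62.5 mm and 10.7 degrees, less where a joint would pass 70% of its speed; a pose out of reach is approached as far as the arm can. A call with a number of a shift or a turn outside -1 to 1 is refused whole. A call with a gripper value outside its range is refused whole. The fingers move at their own pace and stop on an object; the grip force is fixed at half the most. Time passes only in rows, so rows that do not move let the fingers close. It gives the time, the measured TCP pose, the force and the opening at its end, in the units of the state.
- ctrl.read_state(): the state, without advancing time (a new reading comes with each control period).
- ctrl.get_image(name): name is "scene" or "top" or "wrist"; returns the picture (480x640x3 uint8, red, green, blue); there is no depth.
- ctrl.camera_info(name): a dict with "fovy" (degrees; the focal length in pixels is half the picture's height over the tangent of half this angle, whatever the lens; pixels are square), "cx", "cy" (the principal point, pixels), "R" (3x3) and "t" (3): a world point X has camera coordinates R X + t. Camera axes: x right, y down, z forward; pixel columns grow to the right and rows downward; lengths in mm; the calibration is good to about 2 mm. A picture is of the moment at which its call begins: read the wrist's pose just before it. camera_info takes no time and is no camera call; for the wrist camera it gives the pose at the moment of the call.
- ctrl.finish_job(): hands the job in, once; it reports no verdict.
Trained networks look in the newest picture that a camera, given by its name, has taken for a name from the list of things; names that differ only in an ending like _2 or _b are one class to them, and where a whole thing is asked for, a point or a joint stands for the part that bears it (a point fixed in the world has none). Each returns a list of dicts, best first, with "conf" (0 to 1); they miss things now and then, are a little off and sometimes report something else, mostly with a low value. They report only what shows in the picture. A call takes as long as a camera call.
- ctrl.search_frame(label, camera): "extent" ([centre column, centre row, width, height] in pixels, round what is visible of it).
- ctrl.silhouettes(label, camera): "region" (480x640 bool, what is visible of it) and "extent" ([centre column, centre row, width, height] in pixels, round what is visible of it).
- ctrl.mark_of(label, camera): "point" ([column, row] in pixels: a listed point, or the origin of a listed thing).
The state is a dict: "clock": time; "qpos": joint angles; "qd": joint speeds; "tau": joint torques, N m; "eef_pos": TCP position; "tool_rot": TCP orientation; "force": force on the tool from outside, world axes, zero at the start; "torque": the same for the moment, N m; "width": finger opening in mm.
Only numpy, scipy, OpenCV 4.12 (cv2) and the standard library are available. Lean on these libraries where they do the work, as an engineer would, in place of code of your own. Each camera call takes 0.05 s, during which the arm holds its last target.

### The job

Set up the straight guide bar for the next row of block prints: slide the end of the bar into the clamp at the end of the printing board until it is fully home against the back stop, then turn the knurled thumbscrew clockwise until the clamp's strap bears firmly on the bar. Do it by feel: stop when the screw goes tight and do not overtighten it, and leave the paint bottle and the printing blocks on the board where they stand.

Things in the scene. Friction and masses are not known exactly. Their poses are not given: they have to be found in the camera images.
- board: Plywood printing board, 360 x 640 x 18 mm, fixed flat on the table; its place and yaw vary. Origin at the centre of its underside, x across (short side), y along, z up. A grey cast strap clamp is bolted to its -y end: a channel along y between two side cheeks, ending at the clamp body's front face (the back stop), with a steel strap above that the thumbscrew draws down.
- clamp_home (a point): Foot of the back stop (the front face of the clamp body, 56 mm wide, 24 mm high) on the channel's centre line, at the board's upper face. Axes as the board's: the channel runs from here along +y, 43 mm wide between cheeks 14 mm high and 70 mm long. The bar is home when bar_end is here.
- clamp_mouth (a point): On the channel's centre line at the board's upper face, 70 mm from the back stop, where the parallel cheeks end; from here the mouth flares to about 67 mm wide over a further 27 mm along +y.
- guide_bar: Straight aluminium bar with a wooden inlay on top, 40 mm wide (x), 300 mm long (y), 18 mm thick (z), about 0.6 kg, lying flat and loose on the board outside the clamp. Origin at the centre of its underside; its -y end, plain, goes into the clamp; its +y end has a round black mark.
- bar_end (a point): Centre of the lower edge of the bar's -y end face, 150 mm from the bar's origin; axes as the bar's.
- strap: Steel clamp strap, 30 mm wide, 10 mm thick, 102 mm long, on the channel's centre line; origin on its pivot pin, 72 mm behind the back stop and 36 mm above the board. The toe under its free end, 20 mm in front of the back stop, presses on the bar: it starts 6 to 15 mm above a bar in the channel and sinks 3.5 mm per radian of the screw (meets the bar after 1.8 to 4.2 rad). Moves only with the screw.
- thumbscrew: Upright steel thumbscrew, 51 mm behind the back stop. Head knurled with 10 coarse ridges, 38 mm across, 18 mm high, 20 mm clear above the strap; origin mid-head, x axis through a ridge, z up. It turns in place; clockwise from above draws the strap down. Free it takes 0.25 N m; once the toe bears every 10 N of clamping add 0.035: 0.1 to 0.25 N m more is tight, 0.4 too much. Stays where left.
- paint_bottle: Bystander: paint bottle 54 mm in diameter, 130 mm high, standing on the far (+x) side of the board; origin at the centre of its foot.
- round_block: Bystander: round ribbed printing block 68 mm in diameter, 30 mm high, on the far side of the board; origin at the centre of its underside.
- ribbed_block: Bystander: rectangular ribbed printing block 42 x 85 x 29 mm on the far side of the board; origin at the centre of its underside.

How it is judged (in metres and radians):
On the way, in this order (a step that is already met when the one before it is completed fails the run):
1. the bar lies in the clamp, fully home against the back stop (horizontal distance between bar_end and clamp_home below 0.004 m and angle between the y axis of guide_bar and the y axis of board, either way round below 0.06 rad and z of bar_end in the frame of clamp_home below 0.004 m), for 0.2 s.
2. the strap bears firmly on the bar (contact force between strap and guide_bar above 20 N), for 0.2 s.
At the end, for the whole second after the job is handed in: The bar lies flat in the clamp with its end within 3 mm of the back stop, straight in the channel (within 0.06 rad), and the strap, with the screw let go, presses on it with 20 to 90 N; nothing moves (y of bar_end in the frame of clamp_home below 0.003 m and horizontal distance between bar_end and clamp_home below 0.004 m and angle between the y axis of guide_bar and the y axis of board, either way round below 0.06 rad and angle between guide_bar's own z axis and vertical below 0.03 rad and linear speed of guide_bar below 0.01 m/s and contact force between strap and guide_bar between 20 and 90 N); the robot touches nothing.
It fails at once if the thumbscrew is overtightened (more than 110 N of the strap on the bar) (contact force between strap and guide_bar above 110 N).
It fails at once if a bystander is pushed more than 15 mm or tipped (distance of any of paint_bottle, round_block, ribbed_block from where it was at the start of the episode above 0.015 m or angle between paint_bottle's own z axis and vertical above 0.3 rad).
It also fails if it takes over 64 s, if anything falls off the work surface, if the arm or the gripper's body presses on something with over 40 N, if the wrist force passes 120 N, or if a joint passes its speed limit or range.

## Working session

There is one attempt and no reset: what is moved stays moved. The work goes in short steps, Python scripts to look and compute and a tool call to move; the robot and the scene stay as the last step left them, time stands still between calls to the robot, and variables do not carry over. Pictures are saved under pics/ and viewed, and the job is handed in when it is done.

Besides the shell and the picture viewer there is one more tool, called after "Call:" as a command line: name --argument value ..., lists and objects as JSON in quotes. servo_tool: Moves the arm, as the interface text tells. Its arguments: {"type":"object","properties":{"rows":{"type":"array"}},"required":["rows"]}

```bash
mkdir -p pics; cat > h.py <<'E'
import numpy as np,cv2
from cell import ctrl
from scipy.spatial.transform import Rotation as Ro
def snap(n,f):
    im=ctrl.get_image(n); cv2.imwrite('pics/'+f,im[:,:,::-1]); return im
def info(n):
    c=ctrl.camera_info(n); f=240/np.tan(np.radians(c['fovy'])/2); return c,f
def ray(c,f,uv,z):
    R=np.array(c['R']);t=np.array(c['t']);C=-R.T@t
    d=R.T@np.array([(uv[0]-c['cx'])/f,(uv[1]-c['cy'])/f,1]); return C+d*(z-C[2])/d[2]
def proj(c,f,X):
    p=np.array(c['R'])@np.array(X)+np.array(c['t']); return f*p[0]/p[2]+c['cx'],f*p[1]/p[2]+c['cy']
E
python3 - <<'E'
from h import *
s=ctrl.read_state();print({k:np.round(v,3) for k,v in s.items()})
for n in ['top','scene']:
    snap(n,n+'0.png');c,f=info(n);print(n,f,c['cx'],c['cy'],-np.array(c['R']).T@np.array(c['t']))
c,f=info('top')
for l,z in [('board',0),('clamp_home',18),('clamp_mouth',18),('guide_bar',18),('bar_end',18),('strap',54),('thumbscrew',80),('paint_bottle',18),('round_block',18),('ribbed_block',18)]:
    m=ctrl.mark_of(l,'top'); print(l,[(round(q['conf'],2),np.round(q['point'],1),np.round(ray(c,f,q['point'],z),1)) for q in m[:2]])
E
```

```text
{'clock': np.float64(0.0), 'qpos': array([ 1.07 ,  0.629,  0.038,  1.518, -0.027,  0.996, -0.02 ]), 'qd': array([-0.   , -0.   , -0.   ,  0.001, -0.   , -0.   , -0.001]), 'tau': array([ 1.0000e-03, -5.6338e+01,  1.2260e+00, -1.9345e+01,  1.1000e-02,
        1.0000e-02,  0.0000e+00]), 'eef_pos': array([ 273.555, -588.945,  230.393]), 'tool_rot': array([-3.139,  1.569,  2.008]), 'force': array([-0.688,  0.471,  0.607]), 'torque': array([ 0.032,  0.008, -0.017]), 'width': np.float64(85.393)}
top 501.41144071193986 323.03409049762195 234.1159160330482 [448.25413609 -58.38427851 905.82193906]
scene 502.2936833027094 328.4631610388566 245.37069357672573 [1093.3575859   -34.04238305  842.46414686]
board [(0.71, array([305.1, 227.1]), array([602.7,  -6.1,   0. ]))]
clamp_home [(0.73, array([469.4, 271.2]), array([ 521.1, -297.6,   18. ])), (0.65, array([423.3, 271.9]), array([ 519.6, -216.7,   18. ]))]
clamp_mouth [(0.61, array([379.7, 267.7]), array([ 526.8, -140. ,   18. ]))]
guide_bar [(0.67, array([241. , 253.9]), array([550.9, 107. ,  18. ]))]
bar_end [(0.96, array([308.4, 287.3]), array([491.9, -14.1,  18. ]))]
strap [(0.89, array([463.6, 273.4]), array([ 514.4, -278. ,   54. ])), (0.42, array([464. , 267.8]), array([ 523.8, -279.1,   54. ]))]
thumbscrew [(0.76, array([462.6, 268.3]), array([ 520.7, -270. ,   80. ])), (0.54, array([312.9, 286. ]), array([491. , -24.5,  80. ]))]
paint_bottle [(0.63, array([230.3, 147.3]), array([749.2, 132.8,  18. ]))]
round_block [(0.82, array([326.1, 158.9]), array([726.6, -44.5,  18. ])), (0.5, array([390.3, 160.2]), array([ 723.9, -162. ,   18. ]))]
ribbed_block [(0.7, array([390.5, 161.4]), array([ 721.6, -162.3,   18. ]))]
```

View pics/top0.png

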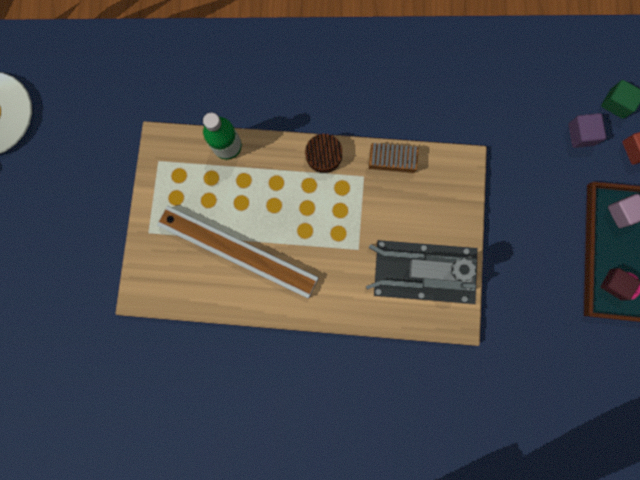

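View pics/scene0.png

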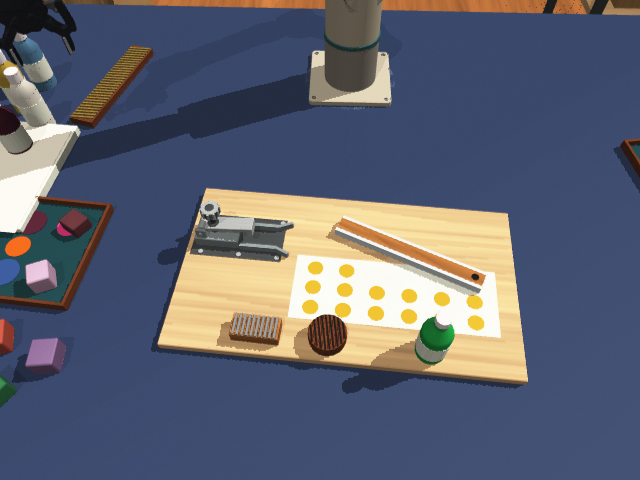

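The top view shows the clamp at about (425,272) with its screw at (463,270). The bar runs from (165,220) to (310,290), and the bystanders stand along the row near v≈150. Next I'll measure edges on an enlarged crop.

```bash
python3 - <<'E'
from h import *
im=cv2.imread('pics/top0.png')
a=cv2.convertScaleAbs(cv2.resize(im[225:315,355:495],None,fx=5.7,fy=5.7,interpolation=cv2.INTER_CUBIC),alpha=1.8);cv2.imwrite('pics/c1.png',a)
a=cv2.resize(im[195:310,145:335],None,fx=4.2,fy=4.2,interpolation=cv2.INTER_CUBIC);cv2.imwrite('pics/c2.png',a)
c,f=info('top')
for p in [(143,122),(487,147),(480,345),(117,316)]: print(p,ray(c,f,p,18).round(1))
E
```

```text
(143, 122) [798.9 298.5  18. ]
(487, 147) [ 748.6 -338.8   18. ]
(480, 345) [ 394.  -310.6   18. ]
(117, 316) [440.4 323.1  18. ]
```

View pics/c1.png

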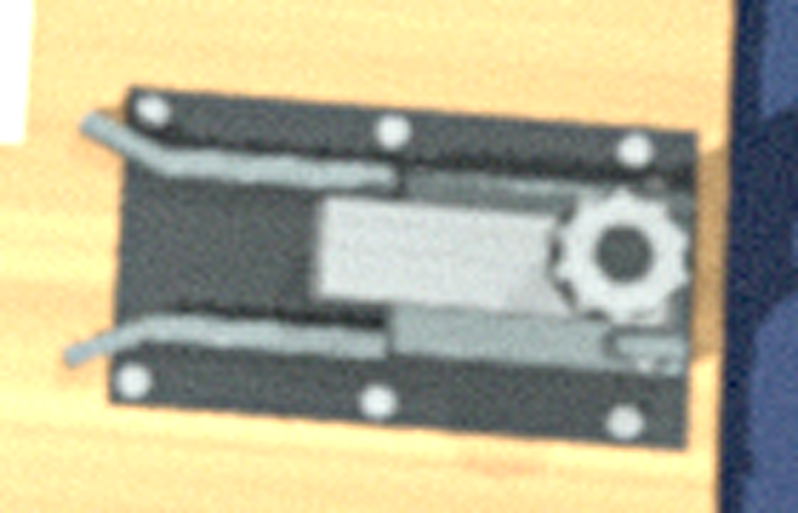

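View pics/c2.png

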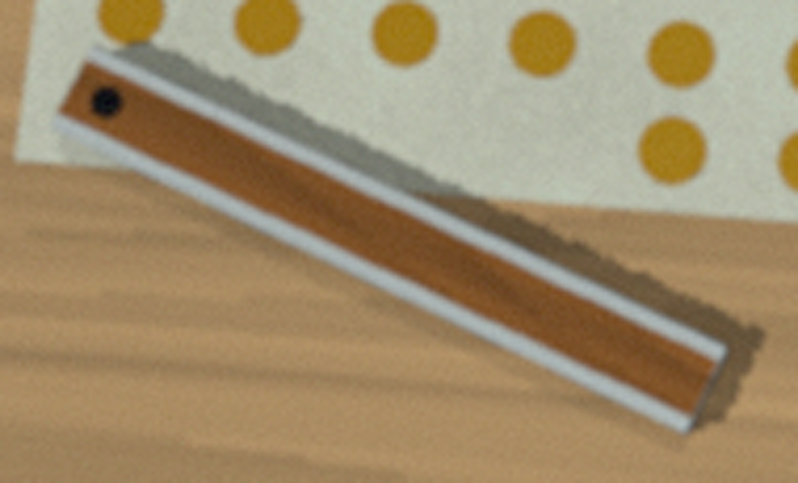

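```bash
python3 - <<'E'
from h import *
c,f=info('top')
P=lambda x,y,z:ray(c,f,(355+x/5.7-.4,225+y/5.7-.4),z)
Q=lambda x,y,z:ray(c,f,(145+x/4.2-.4,195+y/4.2-.4),z)
b=[Q(*p,36) for p in [(95,47),(725,348),(690,432),(55,118)]];print('bar',np.round(b,1))
end=(b[1]+b[2])/2;far=(b[0]+b[3])/2;print('end',end,'far',far,np.linalg.norm(end-far),'w',np.linalg.norm(b[0]-b[3]),np.linalg.norm(b[1]-b[2]))
d=far-end;print('baryaw',np.arctan2(-d[0],d[1]), 'edges',[np.arctan2(-(q-p)[0],(q-p)[1]) for p,q in [(b[1],b[0]),(b[2],b[3])]],'centre',(end+far)/2)
yw=-.075;X=np.array([np.cos(yw),np.sin(yw)]);Y=np.array([-np.sin(yw),np.cos(yw)])
print('screw z97',P(622,252,97),'z88',P(622,252,88))
def bf(n,p): p=np.array(p[:2]);print(n,p.round(1),'x',(p@X).round(1),'y',(p@Y).round(1))
print('bd centre x',np.array([595.5,-7])@X,np.array([595.5,-7])@Y)
bf('stopL',P(400,172,42));bf('stopR',P(390,355,42));bf('screw',P(622,252,95))
bf('cheek far in end',P(170,175,32));bf('cheek near mouth in',P(150,318,32));bf('cheek far in 2',P(395,187,32));bf('near in 2',P(385,330,32))
bf('strap f1',P(322,198,60));bf('strap f2',P(315,297,60));
for n,p in [('plate',(130,88)),('plate',(697,130)),('plate',(686,448)),('plate',(108,403))]: bf(n,P(*p,20))
s=ctrl.read_state();print(Ro.from_euler('xyz',s['tool_rot']).as_matrix().round(3))
m=ctrl.silhouettes('guide_bar','top')
if m: print(m[0]['conf'],m[0]['extent'])
E
```

```text
bar [[634.9 238.3  36. ]
 [508.  -30.1  36. ]
 [473.6 -16.   36. ]
 [604.2 253.7  36. ]]
end [490.80050143 -23.03459886  36.        ] far [619.55691228 246.01695942  36.        ] 298.2732880203124 w 34.288268702567755 37.252176941690564
baryaw -0.44634623628155773 edges [np.float64(-0.44144407625361765), np.float64(-0.4512029465481334)] centre [555.17870686 111.49118028  36.        ]
screw z97 [ 518.40646932 -267.43312622   97.        ] z88 [ 519.18707499 -269.75927433   88.        ]
bd centre x 594.3504491367288 37.64031895413261
stopL [ 547.3 -215.8] x 561.9 y -174.1
stopR [ 492.1 -211.3] x 506.5 y -173.8
screw [ 518.6 -268. ] x 537.2 y -228.3
cheek far in end [ 547.3 -147.3] x 556.8 y -105.9
cheek near mouth in [ 503.6 -140.6] x 512.7 y -102.5
cheek far in 2 [ 543.8 -215.9] x 558.4 y -174.6
near in 2 [ 500.1 -211.7] x 514.6 y -173.7
strap f1 [ 537.4 -189.3] x 550.1 y -148.5
strap f2 [ 508.1 -186.5] x 520.7 y -147.9
plate [ 576.  -136.4] x 584.6 y -92.9
plate [ 563.1 -312. ] x 584.9 y -268.9
plate [ 465.2 -304.4] x 486.7 y -268.7
plate [ 478.2 -128.5] x 486.5 y -92.3
[[ 0.     0.907  0.421]
 [-0.     0.421 -0.907]
 [-1.     0.     0.   ]]
0.75 [238.3, 254.8, 157.3, 89.3]
```

Call:
servo_tool --rows '[{"dy": 0.0564,"dz": -0.053},{"dy": 0.0564,"dz": -0.053},{"dy": 0.0564,"dz": -0.053},{"dy": 0.0564,"dz": -0.053},{"dy": 0.0564,"dz": -0.053}]'

```text
schema error: expected keys dx, dy, dz, wx, wy, wz, fingers
```

Call:
servo_tool --rows '[{"dy": 0.0564,"dz": -0.053},{"dy": 0.0564,"dz": -0.053},{"dy": 0.0564,"dz": -0.053},{"dy": 0.0564,"dz": -0.053},{"dy": 0.0564,"dz": -0.053}]'

```text
schema error: expected keys dx, dy, dz, wx, wy, wz, fingers
```

Call:
servo_tool --rows '[{"dy": 0.0564,"dz": -0.053},{"dy": 0.0564,"dz": -0.053},{"dy": 0.0564,"dz": -0.053},{"wx": -0.94},{"wx": -0.94}]'

```text
schema error: expected keys dx, dy, dz, wx, wy, wz, fingers
```

Call:
servo_tool --rows '[{"wx": -0.94},{"wx": -0.94},{"wx": -0.94},{"wx": -0.94},{"wx": -0.94}]'

```text
schema error: expected keys dx, dy, dz, wx, wy, wz, fingers
```

```bash
python3 - <<'E'
from h import *
s=ctrl.read_state();print({k:np.round(v,3) for k,v in s.items()})
print(Ro.from_euler('xyz',s['tool_rot']).as_matrix().round(4))
snap('wrist','w1.png');c,f=info('wrist');print(f,-np.array(c['R']).T@np.array(c['t']))
for l in ['guide_bar','bar_end']:
    for q in ctrl.mark_of(l,'wrist')[:2]: print(l,q['conf'],q['point'],ray(c,f,q['point'],18))
E
```

```text
{'clock': np.float64(0.65), 'qpos': array([ 1.07 ,  0.628,  0.039,  1.517, -0.027,  0.996, -0.02 ]), 'qd': array([-0.   , -0.001,  0.   , -0.001, -0.001,  0.001, -0.   ]), 'tau': array([ 1.0000e-03, -5.6305e+01,  1.2250e+00, -1.9373e+01,  1.1000e-02,
        2.0000e-03, -0.0000e+00]), 'eef_pos': array([ 273.834, -589.534,  231.331]), 'tool_rot': array([ 0.556,  1.571, -0.58 ]), 'force': array([-0.011, -0.677,  1.109]), 'torque': array([ 0.03 , -0.018,  0.021]), 'width': np.float64(85.685)}
[[ 1.000e-04  9.070e-01  4.212e-01]
 [-0.000e+00  4.212e-01 -9.070e-01]
 [-1.000e+00  0.000e+00  1.000e-04]]
418.15770932135786 [ 352.04724209 -555.31318836  373.53929204]
```

Call:
servo_tool --rows '[{"dx": 0,"dy": 0.0564,"dz": -0.053,"wx": 0,"wy": 0,"wz": 0,"fingers": 0},{"dx": 0,"dy": 0.0564,"dz": -0.053,"wx": 0,"wy": 0,"wz": 0,"fingers": 0},{"dx": 0,"dy": 0.0564,"dz": -0.053,"wx": 0,"wy": 0,"wz": 0,"fingers": 0},{"dx": 0,"dy": 0.0564,"dz": -0.053,"wx": 0,"wy": 0,"wz": 0,"fingers": 0},{"dx": 0,"dy": 0.0564,"dz": -0.053,"wx": 0,"wy": 0,"wz": 0,"fingers": 0}]'

```text
clock: 1.42
eef_pos: [382.7, -318.5, 231.6]
tool_rot: [0.678, 1.57, -0.458]
force: [1.0, -0.6, -0.3]
width: 85.2
```

Call:
servo_tool --rows '[{"dx": 0,"dy": 0.0564,"dz": -0.053,"wx": 0,"wy": 0,"wz": 0,"fingers": 0},{"dx": 0,"dy": 0.0564,"dz": -0.053,"wx": 0,"wy": 0,"wz": 0,"fingers": 0},{"dx": 0,"dy": 0.0564,"dz": -0.053,"wx": 0,"wy": 0,"wz": 0,"fingers": 0},{"dx": 0,"dy": 0.0564,"dz": -0.053,"wx": 0,"wy": 0,"wz": 0,"fingers": 0},{"dx": 0,"dy": 0.0564,"dz": -0.053,"wx": 0,"wy": 0,"wz": 0,"fingers": 0}]'

```text
clock: 2.05
eef_pos: [490.8, -49.1, 231.7]
tool_rot: [0.918, 1.57, -0.218]
force: [1.1, -0.3, 0.3]
width: 85.6
```

Call:
servo_tool --rows '[{"dx": 0,"dy": 0.0564,"dz": -0.053,"wx": 0,"wy": 0,"wz": 0,"fingers": 0},{"dx": 0,"dy": 0.0564,"dz": -0.053,"wx": 0,"wy": 0,"wz": 0,"fingers": 0},{"dx": 0,"dy": 0.0564,"dz": -0.053,"wx": 0,"wy": 0,"wz": 0,"fingers": 0},{"dx": 0,"dy": 0,"dz": 0,"wx": -0.94,"wy": 0,"wz": 0,"fingers": 0},{"dx": 0,"dy": 0,"dz": 0,"wx": -0.94,"wy": 0,"wz": 0,"fingers": 0}]'

```text
clock: 2.68
eef_pos: [555.0, 112.0, 231.2]
tool_rot: [-0.82, 1.571, -1.754]
force: [0.3, -0.8, 1.7]
width: 85.4
```

Call:
servo_tool --rows '[{"dx": 0,"dy": 0,"dz": 0,"wx": -0.94,"wy": 0,"wz": 0,"fingers": 0},{"dx": 0,"dy": 0,"dz": 0,"wx": -0.94,"wy": 0,"wz": 0,"fingers": 0},{"dx": 0,"dy": 0,"dz": 0,"wx": -0.94,"wy": 0,"wz": 0,"fingers": 0},{"dx": 0,"dy": 0,"dz": 0,"wx": -0.94,"wy": 0,"wz": 0,"fingers": 0},{"dx": 0,"dy": 0,"dz": 0,"wx": -0.94,"wy": 0,"wz": 0,"fingers": 0}]'

```text
clock: 3.3
eef_pos: [555.0, 110.7, 231.4]
tool_rot: [0.407, 1.57, -0.037]
force: [0.3, 0.2, -0.1]
width: 85.7
```

```bash
python3 - <<'E'
from h import *
s=ctrl.read_state();print({k:np.round(v,3) for k,v in s.items()})
print(Ro.from_euler('xyz',s['tool_rot']).as_matrix().round(4))
snap('wrist','w1.png');c,f=info('wrist');print(f,-np.array(c['R']).T@np.array(c['t']))
for l in ['guide_bar','bar_end']:
    for q in ctrl.mark_of(l,'wrist')[:2]: print(l,q['conf'],q['point'],ray(c,f,q['point'],18))
E
```

```text
{'clock': np.float64(3.3), 'qpos': array([-0.102,  0.513, -0.218,  1.753,  0.137,  0.89 , -0.823]), 'qd': array([ 0.141,  0.013, -0.217, -0.004,  0.134,  0.018,  0.649]), 'tau': array([-7.3100e-01, -4.8509e+01, -1.3890e+00, -1.7797e+01, -1.2900e-01,
       -2.0000e-02, -6.8600e-01]), 'eef_pos': array([555.011, 110.709, 231.448]), 'tool_rot': array([ 0.407,  1.57 , -0.037]), 'force': array([ 0.299,  0.201, -0.062]), 'torque': array([-0.039,  0.019, -0.029]), 'width': np.float64(85.715)}
[[ 3.000e-04  4.294e-01  9.031e-01]
 [-0.000e+00  9.031e-01 -4.294e-01]
 [-1.000e+00  1.000e-04  3.000e-04]]
418.15770932135786 [592.48060579 185.83295885 373.62757637]
guide_bar 0.71 [331.1, 191.4] [559.12676781 109.13980158  18.        ]
guide_bar 0.68 [573.2, 257.0] [733.7496697  -41.51324817  18.        ]
bar_end 0.57 [327.3, 340.5] [491.75662701 -25.3098162   18.        ]
```

View pics/w1.png

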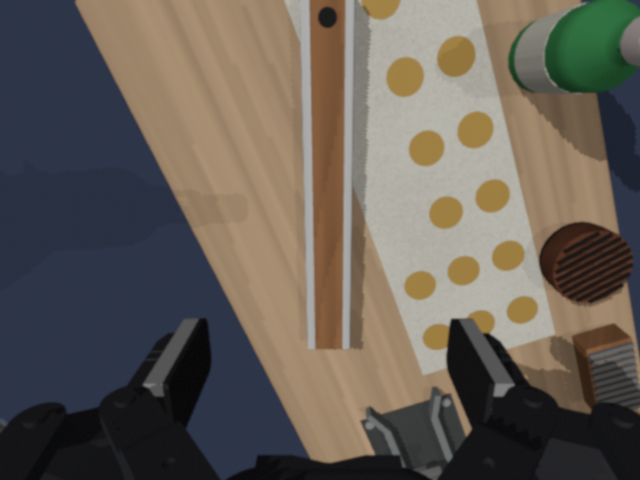

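```bash
python3 - <<'E'
from h import *
c,f=info('wrist')
s=ctrl.read_state();print(s['eef_pos'],s['qpos'])
a,b,l,r=[ray(c,f,p,36) for p in [(308.5,348),(350.5,348),(302,60),(354,60)]]
print(a,b,(a+b)/2,(l+r)/2)
d=(l+r)/2-(a+b)/2;y=np.arctan2(-d[0],d[1]);print(y,np.linalg.norm(a-b),np.linalg.norm(l-r)); e=(a+b)/2
print('centre',e+150*np.array([-np.sin(y),np.cos(y),0]))
E
```

```text
[555.00695956 110.63843621 231.39955978] [-0.10211113  0.51292938 -0.21749119  1.75276801  0.13653381  0.89037234
 -0.82732806]
[476.33485886 -13.8069045   36.        ] [512.01078393 -31.02874087  36.        ] [494.1728214  -22.41782268  36.        ] [602.06580457 204.37233608  36.        ]
-0.4440513365321014 39.61518997503705 38.81422793076543
centre [558.61303334 113.03497014  36.        ]
```

Call:
servo_tool --rows '[{"dx": 0.075,"dy": 0,"dz": 0.003,"wx": 0,"wy": 0,"wz": 0,"fingers": 0},{"dx": 0.075,"dy": 0,"dz": 0,"wx": 0,"wy": 0,"wz": 0,"fingers": 0},{"dx": 0.075,"dy": 0,"dz": 0,"wx": 0,"wy": 0,"wz": 0,"fingers": 0},{"dx": 0.055,"dy": 0,"dz": 0,"wx": 0,"wy": 0,"wz": 0,"fingers": 0},{"dx": 0,"dy": 0,"dz": 0,"wx": 0,"wy": 0,"wz": 0,"fingers": 1}]'

```text
clock: 4.08
eef_pos: [554.5, 109.2, 18.6]
tool_rot: [-2.391, 1.564, -2.839]
force: [-0.4, -0.2, 0.2]
width: 70.0
```

Call:
servo_tool --rows '[{"dx": 0,"dy": 0,"dz": 0,"wx": 0,"wy": 0,"wz": 0,"fingers": 1},{"dx": 0,"dy": 0,"dz": 0,"wx": 0,"wy": 0,"wz": 0,"fingers": 1},{"dx": 0,"dy": 0,"dz": 0,"wx": 0,"wy": 0,"wz": 0,"fingers": 1},{"dx": 0,"dy": 0,"dz": 0,"wx": 0,"wy": 0,"wz": 0,"fingers": 1}]'

```text
clock: 4.58
eef_pos: [558.2, 110.4, 23.7]
tool_rot: [0.759, 1.567, 0.312]
force: [-1.3, 0.9, 7.5]
width: 37.9
```

Call:
servo_tool --rows '[{"dx": -0.013,"dy": 0,"dz": 0,"wx": 0,"wy": 0,"wz": 0,"fingers": 1},{"dx": 0,"dy": 0,"dz": 0,"wx": -0.8825,"wy": 0,"wz": 0,"fingers": 1},{"dx": 0,"dy": 0,"dz": 0,"wx": -0.8825,"wy": 0,"wz": 0,"fingers": 1},{"dx": 0,"dy": 0,"dz": 0,"wx": -0.8825,"wy": 0,"wz": 0,"fingers": 1},{"dx": 0,"dy": 0,"dz": 0,"wx": -0.8825,"wy": 0,"wz": 0,"fingers": 1}]'

```text
clock: 5.2
eef_pos: [557.2, 109.3, 31.8]
tool_rot: [-0.388, 1.57, -0.463]
force: [-0.9, 0.1, -4.1]
width: 38.2
```

Call:
servo_tool --rows '[{"dx": 0,"dy": -0.031,"dz": -0.005,"wx": 0,"wy": 0,"wz": 0,"fingers": 1},{"dx": 0,"dy": -0.031,"dz": -0.005,"wx": 0,"wy": 0,"wz": 0,"fingers": 1},{"dx": 0,"dy": -0.0305,"dz": -0.0054,"wx": 0,"wy": 0,"wz": 0,"fingers": 1},{"dx": 0,"dy": 0,"dz": 0,"wx": 0,"wy": 0,"wz": 0,"fingers": 1},{"dx": 0,"dy": 0,"dz": 0,"wx": 0,"wy": 0,"wz": 0,"fingers": 1}]'

```text
clock: 5.82
eef_pos: [540.8, 42.1, 31.6]
tool_rot: [0.553, 1.569, 0.475]
force: [0.6, 0.6, -5.1]
width: 38.2
```

```bash
python3 - <<'E'
from h import *
s=ctrl.read_state();print({k:np.round(v,3) for k,v in s.items()})
print(Ro.from_euler('xyz',s['tool_rot']).as_matrix().round(4))
im=snap('wrist','w2.png');im=snap('top','t2.png')
cv2.imwrite('pics/t2c.png',cv2.convertScaleAbs(cv2.resize(im[195:315,250:490,::-1],None,fx=3.3,fy=3.3,interpolation=cv2.INTER_CUBIC),alpha=1.5))
E
```

```text
{'clock': np.float64(5.825), 'qpos': array([ 0.023,  0.788, -0.233,  1.96 ,  0.397,  0.436, -0.583]), 'qd': array([-0.014,  0.004, -0.013, -0.005,  0.002, -0.001,  0.001]), 'tau': array([ 1.0340e+00, -5.5667e+01, -2.2600e+00, -9.3860e+00,  5.0000e-02,
        1.1800e-01,  0.0000e+00]), 'eef_pos': array([540.765,  42.084,  31.621]), 'tool_rot': array([0.553, 1.569, 0.475]), 'force': array([ 0.62 ,  0.638, -5.096]), 'torque': array([ 0.025, -0.01 , -0.001]), 'width': np.float64(38.159)}
[[ 1.50e-03  7.73e-02  9.97e-01]
 [ 8.00e-04  9.97e-01 -7.73e-02]
 [-1.00e+00  9.00e-04  1.50e-03]]
```

View pics/w2.png

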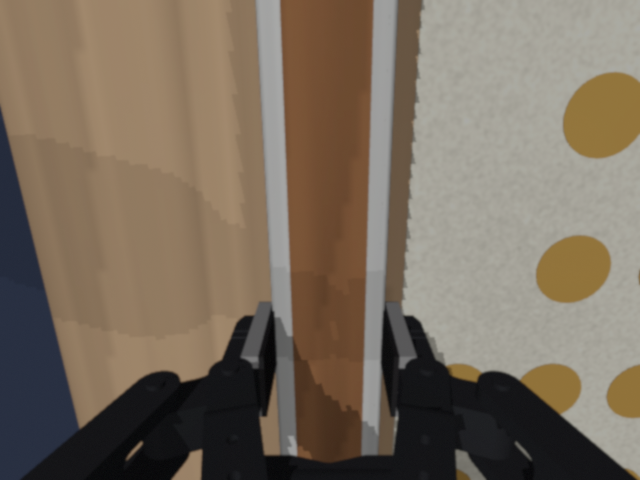

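View pics/t2c.png

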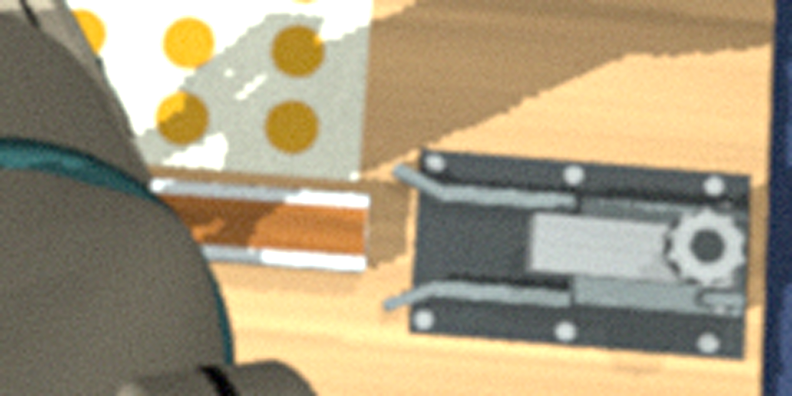

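```bash
python3 - <<'E'
from h import *
c,f=info('top');yw=-.075;X=np.array([np.cos(yw),np.sin(yw)]);Y=np.array([-np.sin(yw),np.cos(yw)])
for p in [(368,195),(364,271),(155,180),(205,259)]:
    w=ray(c,f,(250+p[0]/3.3-.35,195+p[1]/3.3-.35),44)[:2];print(p,w,w@X,w@Y)
c,f=info('wrist')
for p in [(258,0),(397,0),(274,260),(389,260)]:
    w=ray(c,f,p,46)[:2];print(p,w,w@X,w@Y)
print(np.array([540.8,42.1])@X)
E
```

```text
(368, 195) [ 548.60034103 -106.03472192] 555.0032763594472 -64.63017606782535
(364, 271) [ 508.87227119 -103.66802031] 515.209553098232 -65.24694033250918
(155, 180) [556.30581564   5.66139084] 554.317732450124 47.32930756232455
(205, 259) [514.8759704  -20.95156169] 514.998454784606 17.68684270585272
(258, 0) [531.2212656  150.04561734] 518.485031816534 189.42806574981222
(397, 0) [568.73208195 147.17384125] 556.1055797786223 189.37503722943106
(274, 260) [526.4904287   74.14208783] 519.4549234009161 113.38343464269558
(389, 260) [564.34398696  71.20655152] 557.4220273002516 113.29250669640781
536.1251721588993
```

Call:
servo_tool --rows '[{"dx": 0.0067,"dy": -0.02,"dz": 0.0005,"wx": 0,"wy": 0,"wz": 0,"fingers": 1},{"dx": 0,"dy": -0.02,"dz": 0,"wx": 0,"wy": 0,"wz": 0,"fingers": 1},{"dx": 0,"dy": -0.02,"dz": 0,"wx": 0,"wy": 0,"wz": 0,"fingers": 1},{"dx": 0,"dy": -0.015,"dz": 0,"wx": 0,"wy": 0,"wz": 0,"fingers": 1},{"dx": 0,"dy": 0,"dz": 0,"wx": 0,"wy": 0,"wz": 0,"fingers": 1}]'

```text
clock: 6.55
eef_pos: [535.9, -16.4, 26.0]
tool_rot: [-1.757, 1.57, -1.837]
force: [0.8, 0.0, -5.2]
width: 38.0
```

Call:
servo_tool --rows '[{"dx": 0,"dy": -0.015,"dz": 0,"wx": 0,"wy": 0,"wz": 0,"fingers": 1},{"dx": 0,"dy": -0.015,"dz": 0,"wx": 0,"wy": 0,"wz": 0,"fingers": 1},{"dx": 0,"dy": 0,"dz": 0,"wx": 0,"wy": 0,"wz": 0,"fingers": 1}]'

```text
clock: 6.92
eef_pos: [534.1, -38.8, 26.0]
tool_rot: [-1.917, 1.57, -1.997]
force: [-0.0, -0.0, -4.2]
width: 38.2
```

```bash
python3 - <<'E'
from h import *
s=ctrl.read_state();print({k:np.round(v,3) for k,v in s.items()})
print(Ro.from_euler('xyz',s['tool_rot']).as_matrix().round(4))
im=snap('top','t3.png')
cv2.imwrite('pics/t3c.png',cv2.convertScaleAbs(cv2.resize(im[195:315,250:490,::-1],None,fx=3.3,fy=3.3,interpolation=cv2.INTER_CUBIC),alpha=1.5))
im=snap('scene','s3.png')
cv2.imwrite('pics/s3c.png',cv2.convertScaleAbs(cv2.resize(im[170:290,170:370,::-1],None,fx=4,fy=4,interpolation=cv2.INTER_CUBIC),alpha=1.5))
E
```

```text
{'clock': np.float64(6.925), 'qpos': array([ 0.177,  0.795, -0.241,  1.978,  0.435,  0.419, -0.474]), 'qd': array([-0.019, -0.001, -0.021, -0.001, -0.008, -0.009, -0.009]), 'tau': array([ 2.0800e-01, -5.5507e+01, -2.9280e+00, -9.1940e+00,  4.9000e-02,
        3.2000e-02,  6.1000e-02]), 'eef_pos': array([534.056, -38.799,  25.963]), 'tool_rot': array([-1.917,  1.57 , -1.997]), 'force': array([-0.   , -0.013, -4.218]), 'torque': array([ 0.023,  0.024, -0.05 ]), 'width': np.float64(38.201)}
[[-5.000e-04  7.940e-02  9.968e-01]
 [-1.100e-03  9.968e-01 -7.940e-02]
 [-1.000e+00 -1.100e-03 -4.000e-04]]
```

View pics/t3c.png

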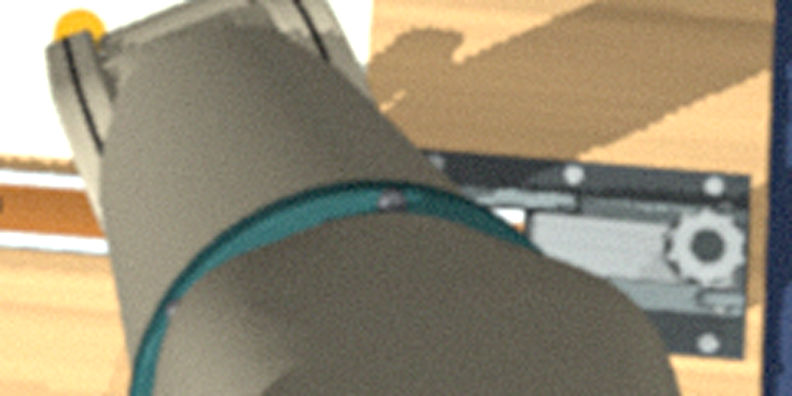

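View pics/s3c.png

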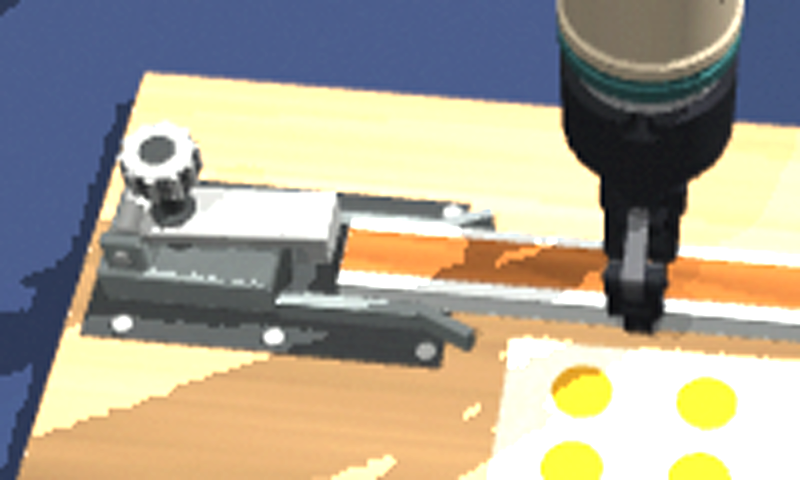

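Call:
servo_tool --rows '[{"dx": 0,"dy": -0.015,"dz": 0,"wx": 0,"wy": 0,"wz": 0,"fingers": 1},{"dx": 0.002,"dy": -0.013,"dz": 0,"wx": 0,"wy": 0,"wz": 0,"fingers": 1},{"dx": 0,"dy": 0,"dz": 0,"wx": 0,"wy": 0,"wz": 0,"fingers": 1}]'

```text
clock: 7.4
eef_pos: [532.4, -59.7, 24.3]
tool_rot: [-1.926, 1.57, -2.005]
force: [0.0, -0.1, -4.2]
width: 38.6
```

Call:
servo_tool --rows '[{"dx": 0.001,"dy": -0.004,"dz": 0,"wx": 0,"wy": 0,"wz": 0,"fingers": 1},{"dx": 0,"dy": 0,"dz": 0,"wx": 0,"wy": 0,"wz": 0,"fingers": 1}]'

```text
clock: 7.65
eef_pos: [532.5, -60.9, 23.8]
tool_rot: [1.256, 1.571, 1.179]
force: [-0.6, 0.1, -4.4]
width: 38.1
```

Call:
servo_tool --rows '[{"dx": 0.0015,"dy": -0.003,"dz": 0,"wx": 0,"wy": 0,"wz": 0,"fingers": 1},{"dx": 0,"dy": 0,"dz": 0,"wx": 0,"wy": 0,"wz": 0,"fingers": 1}]'

```text
clock: 7.9
eef_pos: [532.6, -60.9, 23.7]
tool_rot: [1.209, 1.568, 1.133]
force: [-2.3, 4.0, 5.7]
width: 38.1
```

Call:
servo_tool --rows '[{"dx": 0,"dy": -0.003,"dz": 0,"wx": 0,"wy": 0,"wz": 0,"fingers": 1},{"dx": 0,"dy": 0,"dz": 0,"wx": 0,"wy": 0,"wz": 0,"fingers": 1}]'

```text
clock: 8.15
eef_pos: [533.1, -63.2, 23.7]
tool_rot: [0.804, 1.568, 0.728]
force: [-1.3, 4.7, 5.9]
width: 38.3
```

Call:
servo_tool --rows '[{"dx": 0,"dy": -0.003,"dz": 0,"wx": 0,"wy": 0,"wz": 0,"fingers": 1},{"dx": 0,"dy": 0,"dz": 0,"wx": 0,"wy": 0,"wz": 0,"fingers": 1}]'

```text
clock: 8.4
eef_pos: [533.3, -65.6, 23.7]
tool_rot: [0.687, 1.567, 0.612]
force: [-1.5, 4.7, 4.8]
width: 38.3
```

Call:
servo_tool --rows '[{"dx": 0,"dy": -0.002,"dz": 0,"wx": 0,"wy": 0,"wz": 0,"fingers": 1},{"dx": 0,"dy": 0,"dz": 0,"wx": 0,"wy": 0,"wz": 0,"fingers": 1}]'

```text
clock: 8.65
eef_pos: [533.3, -66.1, 23.7]
tool_rot: [0.85, 1.566, 0.775]
force: [0.0, 6.2, 5.3]
width: 38.2
```

```bash
python3 - <<'E'
from h import *
s=ctrl.read_state();print({k:np.round(v,3) for k,v in s.items()})
print(Ro.from_euler('xyz',s['tool_rot']).as_matrix().round(4))
im=snap('scene','s4.png')
cv2.imwrite('pics/s4c.png',cv2.convertScaleAbs(cv2.resize(im[170:290,170:370,::-1],None,fx=4,fy=4,interpolation=cv2.INTER_CUBIC),alpha=1.5))
E
```

```text
{'clock': np.float64(8.65), 'qpos': array([ 0.237,  0.801, -0.25 ,  1.976,  0.448,  0.415, -0.428]), 'qd': array([-0.002,  0.001,  0.001,  0.001, -0.   , -0.   , -0.001]), 'tau': array([  3.317, -51.009,   0.906,  -8.49 ,   0.914,   0.474,   0.081]), 'eef_pos': array([533.345, -66.138,  23.676]), 'tool_rot': array([0.85 , 1.566, 0.775]), 'force': array([0.029, 6.153, 5.334]), 'torque': array([ 1.368,  0.154, -0.064]), 'width': np.float64(38.216)}
[[ 0.0033  0.0751  0.9972]
 [ 0.0032  0.9972 -0.0751]
 [-1.      0.0034  0.003 ]]
```

View pics/s4c.png

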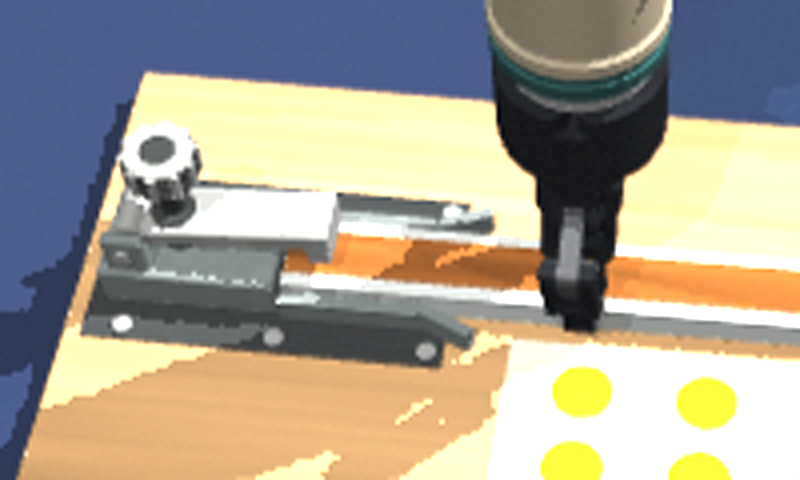

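The scene view shows the bar end at about (285,262) in the crop, right at the back-stop face. I'll keep pushing until the force rises clearly.

Call:
servo_tool --rows '[{"dx": 0,"dy": -0.003,"dz": 0,"wx": 0,"wy": 0,"wz": 0,"fingers": 1},{"dx": 0,"dy": 0,"dz": 0,"wx": 0,"wy": 0,"wz": 0,"fingers": 1}]'

```text
clock: 8.95
eef_pos: [533.4, -66.2, 23.7]
tool_rot: [1.059, 1.564, 0.985]
force: [0.2, 10.6, 5.7]
width: 38.1
```

Call:
servo_tool --rows '[{"dx": 0,"dy": -0.003,"dz": 0,"wx": 0,"wy": 0,"wz": 0,"fingers": 1},{"dx": 0,"dy": 0,"dz": 0,"wx": 0,"wy": 0,"wz": 0,"fingers": 1}]'

```text
clock: 9.2
eef_pos: [533.4, -66.2, 23.7]
tool_rot: [1.166, 1.561, 1.093]
force: [0.0, 14.4, 6.1]
width: 38.3
```

Call:
servo_tool --rows '[{"dx": 0,"dy": 0.003,"dz": 0,"wx": 0,"wy": 0,"wz": 0,"fingers": 0.3},{"dx": 0,"dy": 0,"dz": 0,"wx": 0,"wy": 0,"wz": 0,"fingers": 0},{"dx": 0,"dy": 0,"dz": 0,"wx": 0,"wy": 0,"wz": 0,"fingers": 0},{"dx": 0,"dy": 0,"dz": 0,"wx": 0,"wy": 0,"wz": 0,"fingers": 0}]'

```text
clock: 9.7
eef_pos: [531.7, -72.1, 22.7]
tool_rot: [-1.474, 1.57, -1.552]
force: [-1.0, 0.5, -0.4]
width: 85.1
```

Call:
servo_tool --rows '[{"dx": -0.03,"dy": 0,"dz": 0,"wx": 0,"wy": 0,"wz": 0,"fingers": 0},{"dx": -0.08,"dy": 0,"dz": 0,"wx": 0,"wy": 0,"wz": 0,"fingers": 0},{"dx": -0.08,"dy": 0,"dz": 0,"wx": 0,"wy": 0,"wz": 0,"fingers": 0},{"dx": -0.05,"dy": 0,"dz": 0,"wx": 0,"wy": 0,"wz": 0,"fingers": 0},{"dx": 0,"dy": 0,"dz": 0,"wx": 0,"wy": 0,"wz": 0,"fingers": 0}]'

```text
clock: 10.32
eef_pos: [533.7, -71.9, 205.8]
tool_rot: [-0.092, 1.564, -0.171]
force: [-0.3, -0.9, -0.2]
width: 85.3
```

```bash
python3 - <<'E'
from h import *
s=ctrl.read_state();print({k:np.round(v,3) for k,v in s.items()})
print(Ro.from_euler('xyz',s['tool_rot']).as_matrix().round(4))
snap('wrist','w5.png')
im=snap('scene','s5.png')
cv2.imwrite('pics/s5c.png',cv2.convertScaleAbs(cv2.resize(im[170:290,170:370,::-1],None,fx=4,fy=4,interpolation=cv2.INTER_CUBIC),alpha=1.5))
E
```

```text
{'clock': np.float64(10.325), 'qpos': array([ 0.37 ,  0.526, -0.428,  1.856,  0.292,  0.814, -0.286]), 'qd': array([-0.012,  0.056,  0.026,  0.054,  0.013, -0.024, -0.009]), 'tau': array([  0.143, -48.139,  -4.393, -16.867,  -0.076,   0.203,   0.084]), 'eef_pos': array([533.704, -71.927, 205.768]), 'tool_rot': array([-0.092,  1.564, -0.171]), 'force': array([-0.348, -0.925, -0.168]), 'torque': array([-0.012,  0.009, -0.043]), 'width': np.float64(85.327)}
[[ 6.600e-03  7.820e-02  9.969e-01]
 [-1.100e-03  9.969e-01 -7.820e-02]
 [-1.000e+00 -6.000e-04  6.700e-03]]
```

View pics/s5c.png

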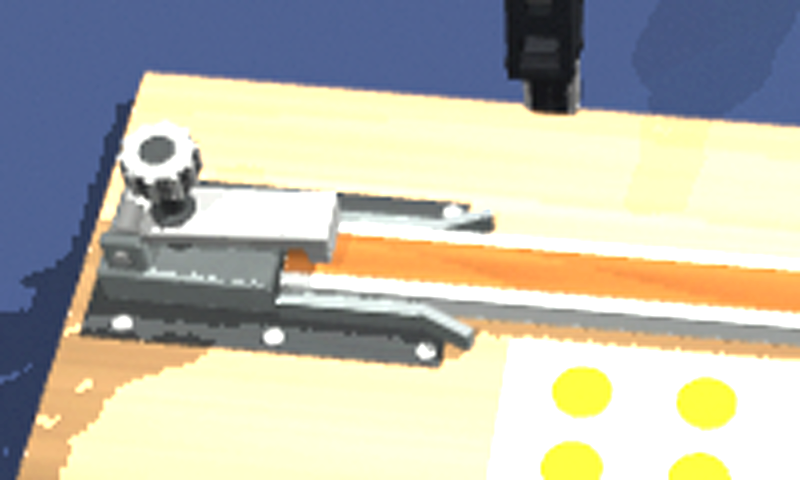

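View pics/w5.png

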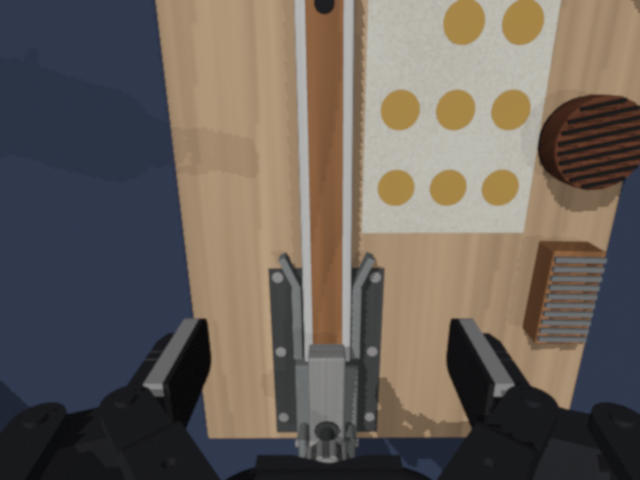

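```bash
python3 - <<'E'
from h import *
import itertools
obs=[('top',(463.7,268.8)),('scene',(170+157/4-.4,170+150/4-.4)),('wrist',(326.5,431))]
def tri(o):
    A=[];b=[]
    for n,p in o:
        c,f=info(n);R=np.array(c['R']);t=np.array(c['t'])
        d=np.array([(p[0]-c['cx'])/f,(p[1]-c['cy'])/f])
        for i in range(2):
            A.append(R[i]-d[i]*R[2]);b.append(d[i]*t[2]-t[i])
    return np.linalg.lstsq(np.array(A),np.array(b),rcond=None)
for k in [obs,obs[:2],[obs[0],obs[2]],obs[1:]]: print(tri(k)[0].round(1),tri(k)[1])
E
```

```text
[ 513.2 -265.6   80. ] [551.75027574]
[ 517.5 -265.   107.9] [0.27087087]
[ 518.8 -279.    47.9] [32.02710457]
[ 508.5 -264.    76.9] [426.85403853]
```

Call:
servo_tool --rows '[{"dx": 0,"dy": -0.0644,"dz": -0.002,"wx": 0,"wy": 0,"wz": 0,"fingers": 0},{"dx": 0,"dy": -0.0644,"dz": 0,"wx": 0,"wy": 0,"wz": 0,"fingers": 0},{"dx": 0,"dy": -0.0644,"dz": 0,"wx": 0,"wy": 0,"wz": 0,"fingers": 0},{"dx": 0,"dy": -0.0644,"dz": 0,"wx": 0,"wy": 0,"wz": 0,"fingers": 0},{"dx": 0,"dy": 0,"dz": 0,"wx": 0,"wy": 0,"wz": 0,"fingers": 0}]'

```text
clock: 11.05
eef_pos: [512.5, -269.1, 200.1]
tool_rot: [-2.828, 1.566, -2.913]
force: [-0.2, 0.6, -0.3]
width: 85.7
```

```bash
python3 - <<'E'
from h import *
s=ctrl.read_state();print({k:np.round(v,3) for k,v in s.items()})
print(Ro.from_euler('xyz',s['tool_rot']).as_matrix().round(4))
snap('wrist','w6.png');c,f=info('wrist')
for z in (90,108): print(proj(c,f,[517.5,-265,z]))
print([(q['conf'],q['point']) for q in ctrl.mark_of('thumbscrew','wrist')])
E
```

```text
{'clock': np.float64(11.05), 'qpos': array([ 0.701,  0.592, -0.417,  1.744,  0.303,  0.873,  0.064]), 'qd': array([-0.054, -0.016, -0.069,  0.039, -0.037, -0.005, -0.026]), 'tau': array([ 1.3130e+00, -5.0764e+01, -3.8270e+00, -1.7612e+01,  2.4800e-01,
        1.7000e-02,  2.1200e-01]), 'eef_pos': array([ 512.518, -269.148,  200.126]), 'tool_rot': array([-2.828,  1.566, -2.913]), 'force': array([-0.18 ,  0.613, -0.31 ]), 'torque': array([ 0.041, -0.006,  0.034]), 'width': np.float64(85.683)}
[[-0.0044  0.0853  0.9963]
 [-0.001   0.9964 -0.0853]
 [-1.     -0.0014 -0.0043]]
(np.float64(332.8929966008328), np.float64(226.7184318115341))
(np.float64(333.1103087029284), np.float64(236.0823334493688))
[(0.68, [335.6, 227.5])]
```

View pics/w6.png

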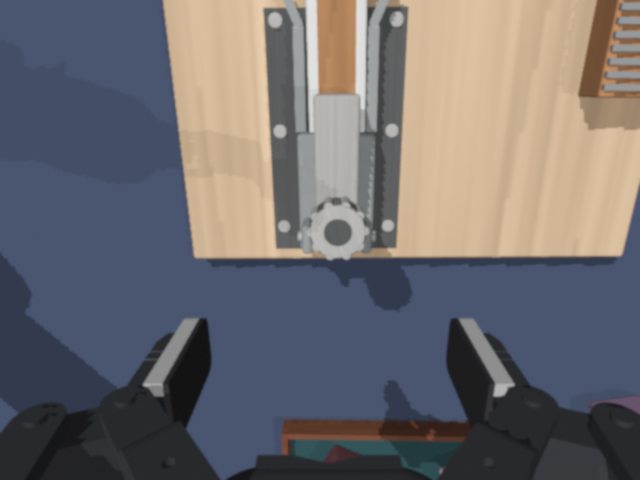

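Call:
servo_tool --rows '[{"dx": 0,"dy": 0,"dz": 0,"wx": -1,"wy": 0,"wz": 0,"fingers": 0},{"dx": 0,"dy": 0,"dz": 0,"wx": -1,"wy": 0,"wz": 0,"fingers": 0},{"dx": 0,"dy": 0,"dz": 0,"wx": -1,"wy": 0,"wz": 0,"fingers": 0},{"dx": 0,"dy": 0,"dz": 0,"wx": -1,"wy": 0,"wz": 0,"fingers": 0},{"dx": 0,"dy": 0,"dz": 0,"wx": -1,"wy": 0,"wz": 0,"fingers": 0}]'

```text
clock: 11.78
eef_pos: [515.3, -261.6, 201.9]
tool_rot: [1.79, 1.569, 2.243]
force: [-0.2, -0.2, 0.7]
width: 85.1
```

Call:
servo_tool --rows '[{"dx": 0,"dy": 0,"dz": 0,"wx": -1,"wy": 0,"wz": 0,"fingers": 0},{"dx": 0,"dy": 0,"dz": 0,"wx": -1,"wy": 0,"wz": 0,"fingers": 0},{"dx": 0,"dy": 0,"dz": 0,"wx": -1,"wy": 0,"wz": 0,"fingers": 0},{"dx": 0,"dy": 0,"dz": 0,"wx": -1,"wy": 0,"wz": 0,"fingers": 0},{"dx": 0,"dy": 0,"dz": 0,"wx": -1,"wy": 0,"wz": 0,"fingers": 0}]'

```text
clock: 12.4
eef_pos: [515.3, -261.6, 202.0]
tool_rot: [1.26, 1.569, 2.237]
force: [0.2, 0.5, 1.1]
width: 85.5
```

Call:
servo_tool --rows '[{"dx": 0,"dy": 0,"dz": 0,"wx": -1,"wy": 0,"wz": 0,"fingers": 0},{"dx": 0,"dy": 0,"dz": 0,"wx": -1,"wy": 0,"wz": 0,"fingers": 0},{"dx": 0,"dy": 0,"dz": 0,"wx": -1,"wy": 0,"wz": 0,"fingers": 0},{"dx": 0,"dy": 0,"dz": 0,"wx": -1,"wy": 0,"wz": 0,"fingers": 0},{"dx": 0,"dy": 0,"dz": 0,"wx": -1,"wy": 0,"wz": 0,"fingers": 0}]'

```text
clock: 13.02
eef_pos: [515.3, -261.7, 202.0]
tool_rot: [0.754, 1.569, 2.255]
force: [1.0, 0.4, 0.1]
width: 85.7
```

Call:
servo_tool --rows '[{"dx": 0,"dy": 0,"dz": 0,"wx": -1,"wy": 0,"wz": 0,"fingers": 0},{"dx": 0,"dy": 0,"dz": 0,"wx": -1,"wy": 0,"wz": 0,"fingers": 0},{"dx": 0,"dy": 0,"dz": 0,"wx": -1,"wy": 0,"wz": 0,"fingers": 0},{"dx": 0,"dy": 0,"dz": 0,"wx": -1,"wy": 0,"wz": 0,"fingers": 0},{"dx": 0,"dy": 0,"dz": 0,"wx": -1,"wy": 0,"wz": 0,"fingers": 0}]'

```text
clock: 13.65
eef_pos: [515.4, -261.7, 202.1]
tool_rot: [0.193, 1.569, 2.217]
force: [-1.4, 0.3, 0.4]
width: 85.7
```

Call:
servo_tool --rows '[{"dx": 0,"dy": 0,"dz": 0,"wx": -1,"wy": 0,"wz": 0,"fingers": 0},{"dx": 0,"dy": 0,"dz": 0,"wx": -1,"wy": 0,"wz": 0,"fingers": 0},{"dx": 0,"dy": 0,"dz": 0,"wx": -1,"wy": 0,"wz": 0,"fingers": 0},{"dx": 0,"dy": 0,"dz": 0,"wx": -1,"wy": 0,"wz": 0,"fingers": 0},{"dx": 0,"dy": 0,"dz": 0,"wx": 0,"wy": 0,"wz": 0,"fingers": 0}]'

```text
clock: 14.28
eef_pos: [515.3, -262.1, 202.0]
tool_rot: [-0.399, 1.569, 2.039]
force: [0.0, 0.6, -0.3]
width: 85.6
```

Call:
servo_tool --rows '[{"dx": 0,"dy": 0,"dz": 0,"wx": 0,"wy": 0,"wz": 0,"fingers": 0}]'

```text
clock: 14.4
eef_pos: [515.3, -262.9, 202.4]
tool_rot: [-0.16, 1.57, 2.276]
force: [0.0, 0.1, 0.5]
width: 85.3
```

```bash
python3 - <<'E'
from h import *
s=ctrl.read_state();print({k:np.round(v,3) for k,v in s.items()})
print(Ro.from_euler('xyz',s['tool_rot']).as_matrix().round(4))
snap('wrist','w7.png');c,f=info('wrist');print(ctrl.read_state()['eef_pos'])
for z in (90,108): print(proj(c,f,[517.5,-265,z]))
print([(q['conf'],q['point']) for q in ctrl.mark_of('thumbscrew','wrist')])
E
```

```text
{'clock': np.float64(14.4), 'qpos': array([ 1.046,  0.787, -1.086,  1.736,  0.772,  1.114,  2.146]), 'qd': array([ 0.005, -0.003,  0.005, -0.006,  0.002,  0.001,  0.008]), 'tau': array([-1.9000e-02, -4.9967e+01, -1.3926e+01, -1.4791e+01,  4.0000e-03,
        1.0000e-03, -2.0000e-03]), 'eef_pos': array([ 515.316, -262.926,  202.365]), 'tool_rot': array([-0.16 ,  1.57 ,  2.276]), 'force': array([0.007, 0.142, 0.538]), 'torque': array([-0.004, -0.035, -0.   ]), 'width': np.float64(85.338)}
[[-5.000e-04 -6.486e-01 -7.612e-01]
 [ 6.000e-04 -7.612e-01  6.486e-01]
 [-1.000e+00 -1.000e-04  8.000e-04]]
[ 515.33564649 -263.18273514  202.49598355]
(np.float64(327.08094563437777), np.float64(229.32714146300478))
(np.float64(327.00457204793173), np.float64(238.8165676695847))
[]
```

View pics/w7.png

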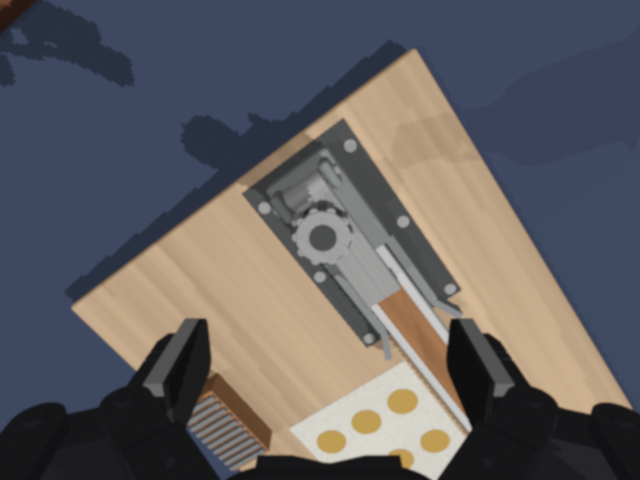

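```bash
python3 - <<'E'
from h import *
c,f=info('wrist')
for z in (100,105,108): print(z,ray(c,f,(323,238),z))
g=cv2.imread('pics/w7.png')
print(proj(c,f,[517.5+15,-265,108]))
s=ctrl.read_state();print(s['eef_pos'],s['qpos'])
cv2.imwrite('pics/w7c.png',cv2.resize(g[180:300,260:400],None,fx=5,fy=5,interpolation=cv2.INTER_CUBIC))
E
```

```text
100 [ 520.9580254  -265.07518664  100.        ]
105 [ 519.74648483 -266.3910509   105.        ]
108 [ 519.01956049 -267.18056945  108.        ]
(np.float64(308.57074738773713), np.float64(254.0809624702603))
[ 515.31517899 -263.42437194  202.57749818] [ 1.04685546  0.78647423 -1.08629748  1.73532896  0.77236     1.11437072
  2.14650757]
```

View pics/w7c.png

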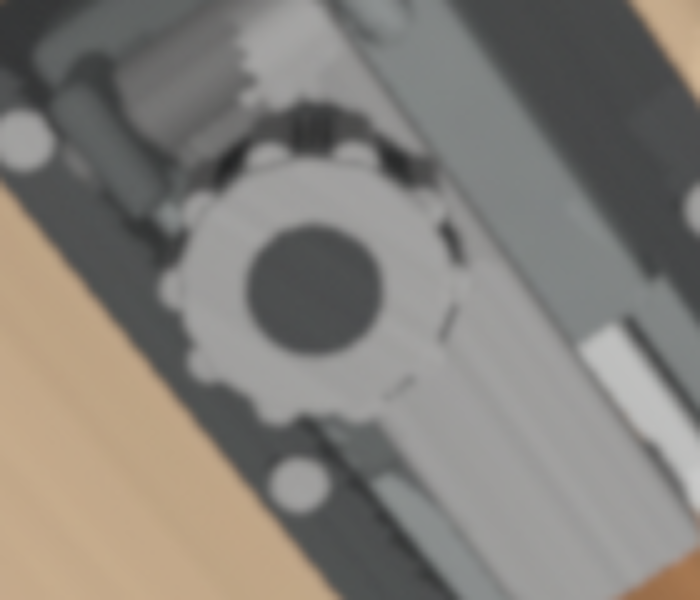

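Call:
servo_tool --rows '[{"dx": 0.065,"dy": 0,"dz": -0.0052,"wx": 0,"wy": 0,"wz": 0,"fingers": 0},{"dx": 0.065,"dy": 0,"dz": 0,"wx": 0,"wy": 0,"wz": 0,"fingers": 0},{"dx": 0.036,"dy": 0,"dz": 0,"wx": 0,"wy": 0,"wz": 0,"fingers": 0},{"dx": 0,"dy": 0,"dz": 0,"wx": 0,"wy": 0,"wz": 0,"fingers": 0}]'

```text
clock: 15.0
eef_pos: [516.8, -266.0, 76.4]
tool_rot: [0.326, 1.567, 2.762]
force: [-0.8, -0.6, 0.3]
width: 85.6
```

```bash
python3 - <<'E'
from h import *
s=ctrl.read_state();print({k:np.round(v,3) for k,v in s.items()})
print(Ro.from_euler('xyz',s['tool_rot']).as_matrix().round(4))
im=snap('wrist','w8.png')
im=snap('scene','s8.png')
cv2.imwrite('pics/s8c.png',cv2.convertScaleAbs(cv2.resize(im[140:270,150:310,::-1],None,fx=4.5,fy=4.5,interpolation=cv2.INTER_CUBIC),alpha=1.5))
E
```

```text
{'clock': np.float64(15.0), 'qpos': array([ 0.976,  0.938, -0.948,  1.819,  0.957,  0.928,  2.014]), 'qd': array([ 0.011, -0.044, -0.051, -0.03 , -0.015,  0.01 ,  0.016]), 'tau': array([ -0.238, -52.763, -13.409, -10.119,   0.132,  -0.113,  -0.113]), 'eef_pos': array([ 516.845, -265.966,   76.41 ]), 'tool_rot': array([0.326, 1.567, 2.762]), 'force': array([-0.812, -0.628,  0.315]), 'torque': array([ 0.025, -0.01 ,  0.01 ]), 'width': np.float64(85.576)}
[[-0.0037 -0.6486 -0.7611]
 [ 0.0015 -0.7611  0.6486]
 [-1.      0.0013  0.0038]]
```

View pics/w8.png

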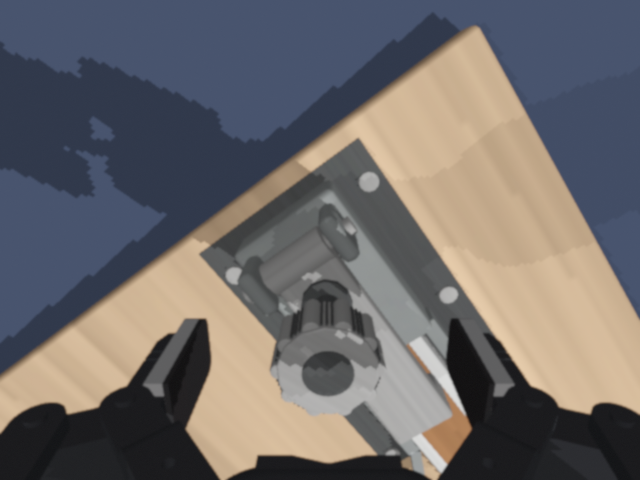

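View pics/s8c.png

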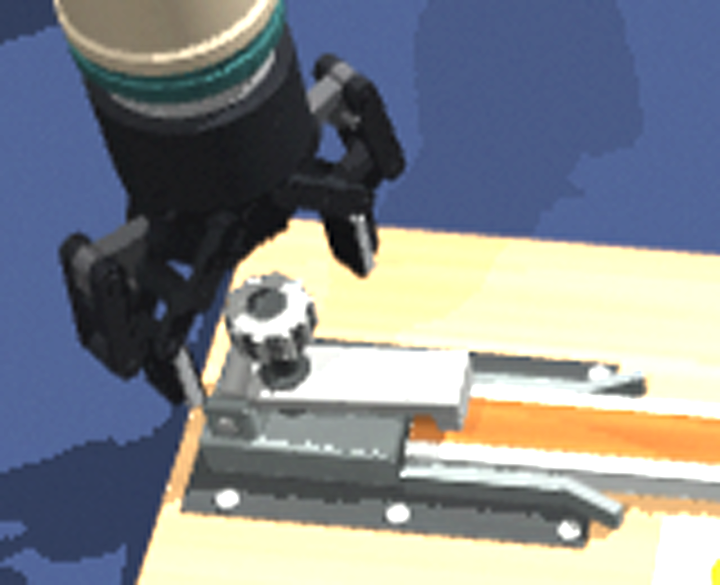

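Head at about (328,370) is midway between the fingers, so I'll close on it.

Call:
servo_tool --rows '[{"dx": 0,"dy": 0,"dz": 0,"wx": 0,"wy": 0,"wz": 0,"fingers": 1},{"dx": 0,"dy": 0,"dz": 0,"wx": 0,"wy": 0,"wz": 0,"fingers": 1},{"dx": 0,"dy": 0,"dz": 0,"wx": 0,"wy": 0,"wz": 0,"fingers": 1},{"dx": 0,"dy": 0,"dz": 0,"wx": 0,"wy": 0,"wz": 0,"fingers": 1},{"dx": 0,"dy": 0,"dz": 0,"wx": 0,"wy": 0,"wz": 0,"fingers": 1}]'

```text
clock: 15.72
eef_pos: [517.6, -265.9, 79.2]
tool_rot: [0.696, 1.57, 3.132]
force: [-3.3, 2.7, 7.8]
width: 35.1
```

```bash
python3 - <<'E'
from h import *
s=ctrl.read_state();print({k:np.round(v,3) for k,v in s.items()})
im=snap('wrist','w9.png')
E
```

```text
{'clock': np.float64(15.725), 'qpos': array([ 0.977,  0.934, -0.951,  1.819,  0.956,  0.93 ,  2.015]), 'qd': array([ 0.001,  0.   ,  0.   , -0.001, -0.001, -0.   ,  0.001]), 'tau': array([ -0.254, -51.367, -12.88 , -11.628,   0.901,  -0.939,   0.081]), 'eef_pos': array([ 517.575, -265.881,   79.242]), 'tool_rot': array([0.696, 1.57 , 3.132]), 'force': array([-3.275,  2.667,  7.753]), 'torque': array([ 0.369,  0.789, -0.066]), 'width': np.float64(35.108)}
```

View pics/w9.png

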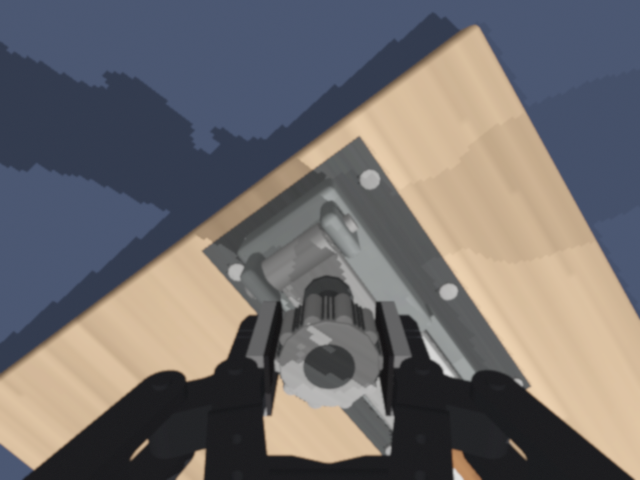

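Call:
servo_tool --rows '[{"dx": 0,"dy": 0,"dz": 0,"wx": 1,"wy": 0,"wz": 0,"fingers": 1},{"dx": 0,"dy": 0,"dz": 0,"wx": 1,"wy": 0,"wz": 0,"fingers": 1},{"dx": 0,"dy": 0,"dz": 0,"wx": 1,"wy": 0,"wz": 0,"fingers": 1},{"dx": 0,"dy": 0,"dz": 0,"wx": 1,"wy": 0,"wz": 0,"fingers": 1},{"dx": 0,"dy": 0,"dz": 0,"wx": 1,"wy": 0,"wz": 0,"fingers": 1}]'

```text
clock: 16.4
eef_pos: [517.4, -265.6, 79.2]
tool_rot: [1.215, 1.569, 3.125]
force: [-5.0, 1.7, 8.5]
width: 35.2
```

```bash
cat > st.py <<'E'
from h import *
s=ctrl.read_state();M=Ro.from_euler('xyz',s['tool_rot']).as_matrix()
print('t',s['clock'],'pos',np.round(s['eef_pos'],1),'head deg',round(np.degrees(np.arctan2(M[1,2],M[0,2])),2),'F',np.round(s['force'],1),'T',np.round(s['torque'],3),'w',round(s['width'],1),'q',np.round(s['qpos'],2))
E
python3 st.py
```

```text
t 16.4 pos [ 517.4 -265.6   79.2] head deg 109.45 F [-5.   1.7  8.5] T [0.472 0.905 0.299] w 35.2 q [ 0.92  0.89 -0.84  1.82  0.87  0.85  1.56]
```

Call:
servo_tool --rows '[{"dx": 0,"dy": 0,"dz": 0,"wx": 1,"wy": 0,"wz": 0,"fingers": 1},{"dx": 0,"dy": 0,"dz": 0,"wx": 1,"wy": 0,"wz": 0,"fingers": 1},{"dx": 0,"dy": 0,"dz": 0,"wx": 1,"wy": 0,"wz": 0,"fingers": 1},{"dx": 0,"dy": 0,"dz": 0,"wx": 1,"wy": 0,"wz": 0,"fingers": 1},{"dx": 0,"dy": 0,"dz": 0,"wx": 1,"wy": 0,"wz": 0,"fingers": 1}]'

```text
clock: 17.02
eef_pos: [517.4, -265.3, 79.2]
tool_rot: [1.485, 1.569, 2.871]
force: [-4.8, 2.7, 7.6]
width: 35.3
```

Call:
servo_tool --rows '[{"dx": 0,"dy": 0,"dz": 0,"wx": 1,"wy": 0,"wz": 0,"fingers": 1},{"dx": 0,"dy": 0,"dz": 0,"wx": 1,"wy": 0,"wz": 0,"fingers": 1},{"dx": 0,"dy": 0,"dz": 0,"wx": 1,"wy": 0,"wz": 0,"fingers": 1},{"dx": 0,"dy": 0,"dz": 0,"wx": 1,"wy": 0,"wz": 0,"fingers": 1},{"dx": 0,"dy": 0,"dz": 0,"wx": 0.5,"wy": 0,"wz": 0,"fingers": 1}]'

```text
clock: 17.65
eef_pos: [517.5, -264.9, 79.2]
tool_rot: [1.779, 1.569, 2.696]
force: [-4.6, 2.6, 8.5]
width: 35.6
```

```bash
python3 st.py; python3 - <<'E'
from h import *
im=snap('wrist','w10.png')
im=snap('scene','s10.png')
cv2.imwrite('pics/s10c.png',cv2.convertScaleAbs(cv2.resize(im[170:290,170:330,::-1],None,fx=4.8,fy=4.8,interpolation=cv2.INTER_CUBIC),alpha=1.5))
E
```

```text
t 17.65 pos [ 517.5 -264.9   79.2] head deg 52.55 F [-4.6  2.6  8.5] T [0.668 0.794 0.301] w 35.6 q [ 0.79  0.81 -0.6   1.83  0.66  0.72  0.74]
```

View pics/w10.png

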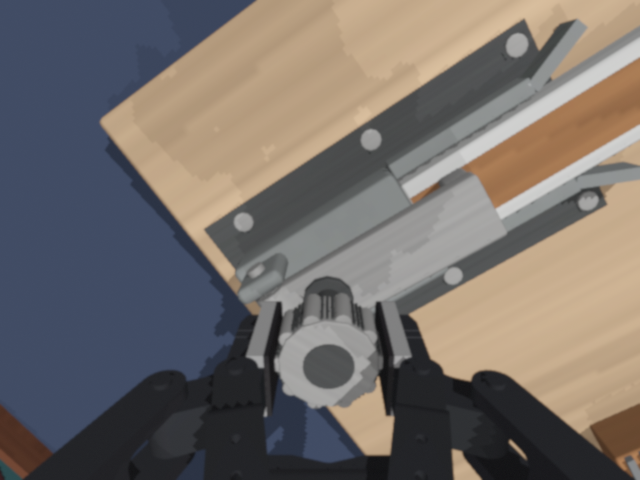

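View pics/s10c.png

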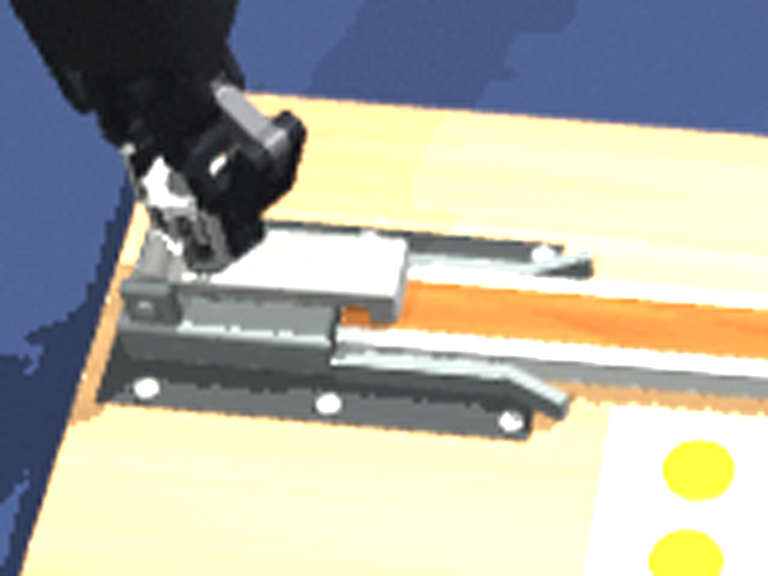

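Call:
servo_tool --rows '[{"dx": 0,"dy": 0,"dz": 0,"wx": 0.5,"wy": 0,"wz": 0,"fingers": 1},{"dx": 0,"dy": 0,"dz": 0,"wx": 0.5,"wy": 0,"wz": 0,"fingers": 1},{"dx": 0,"dy": 0,"dz": 0,"wx": 0.5,"wy": 0,"wz": 0,"fingers": 1},{"dx": 0,"dy": 0,"dz": 0,"wx": 0.5,"wy": 0,"wz": 0,"fingers": 1},{"dx": 0,"dy": 0,"dz": 0,"wx": 0.5,"wy": 0,"wz": 0,"fingers": 1}]'

```text
clock: 18.38
eef_pos: [517.6, -264.8, 79.2]
tool_rot: [1.806, 1.569, 2.462]
force: [-3.7, 3.9, 8.1]
width: 35.4
```

```bash
python3 st.py
```

```text
t 18.375 pos [ 517.6 -264.8   79.2] head deg 37.57 F [-3.7  3.9  8.1] T [0.71  0.767 0.256] w 35.4 q [ 0.75  0.79 -0.53  1.83  0.6   0.69  0.53]
```

Call:
servo_tool --rows '[{"dx": 0,"dy": 0,"dz": 0,"wx": 0.5,"wy": 0,"wz": 0,"fingers": 1},{"dx": 0,"dy": 0,"dz": 0,"wx": 0.5,"wy": 0,"wz": 0,"fingers": 1}]'

```text
clock: 18.62
eef_pos: [517.6, -264.8, 79.2]
tool_rot: [1.853, 1.569, 2.404]
force: [-3.9, 3.7, 8.1]
width: 35.4
```

```bash
python3 st.py;python3 - <<'E'
from h import *
im=snap('scene','s11.png')
cv2.imwrite('pics/s11c.png',cv2.convertScaleAbs(cv2.resize(im[205:255,220:280,::-1],None,fx=10,fy=10,interpolation=cv2.INTER_CUBIC),alpha=1.5))
E
```

```text
t 18.625 pos [ 517.6 -264.8   79.2] head deg 31.58 F [-3.9  3.7  8.1] T [0.78  0.693 0.259] w 35.4 q [ 0.74  0.78 -0.5   1.83  0.57  0.68  0.45]
```

View pics/s11c.png

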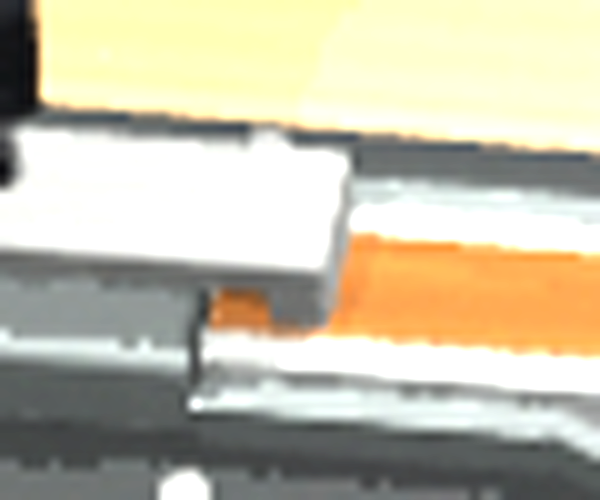

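Call:
servo_tool --rows '[{"dx": 0,"dy": 0,"dz": 0,"wx": 0.5,"wy": 0,"wz": 0,"fingers": 1},{"dx": 0,"dy": 0,"dz": 0,"wx": 0.5,"wy": 0,"wz": 0,"fingers": 1},{"dx": 0,"dy": 0,"dz": 0,"wx": 0.5,"wy": 0,"wz": 0,"fingers": 1},{"dx": 0,"dy": 0,"dz": 0,"wx": 0.5,"wy": 0,"wz": 0,"fingers": 1}]'

```text
clock: 19.18
eef_pos: [517.8, -264.7, 79.2]
tool_rot: [1.893, 1.569, 2.234]
force: [-3.3, 3.7, 8.7]
width: 35.2
```

```bash
python3 st.py
```

```text
t 19.175 pos [ 517.8 -264.7   79.2] head deg 19.59 F [-3.3  3.7  8.7] T [0.745 0.607 0.188] w 35.2 q [ 0.7   0.77 -0.45  1.83  0.51  0.66  0.29]
```

Call:
servo_tool --rows '[{"dx": 0,"dy": 0,"dz": 0,"wx": 0.5,"wy": 0,"wz": 0,"fingers": 1},{"dx": 0,"dy": 0,"dz": 0,"wx": 0.5,"wy": 0,"wz": 0,"fingers": 1},{"dx": 0,"dy": 0,"dz": 0,"wx": 0.5,"wy": 0,"wz": 0,"fingers": 1},{"dx": 0,"dy": 0,"dz": 0,"wx": 0.5,"wy": 0,"wz": 0,"fingers": 1}]'

```text
clock: 19.68
eef_pos: [518.0, -264.7, 79.2]
tool_rot: [1.924, 1.569, 2.056]
force: [-3.5, 2.5, 8.4]
width: 35.6
```

```bash
python3 st.py; python3 - <<'E'
from h import *
im=snap('scene','s12.png')
cv2.imwrite('pics/s12c.png',cv2.convertScaleAbs(cv2.resize(im[205:255,220:280,::-1],None,fx=10,fy=10,interpolation=cv2.INTER_CUBIC),alpha=1.5))
E
python3 st.py
```

```text
t 19.675 pos [ 518.  -264.7   79.2] head deg 7.59 F [-3.5  2.5  8.4] T [0.705 0.584 0.206] w 35.6 q [ 0.67  0.76 -0.39  1.83  0.46  0.64  0.14]
t 19.725 pos [ 517.9 -264.7   79.2] head deg 7.48 F [-3.1  3.3  7.7] T [0.725 0.545 0.104] w 35.5 q [ 0.67  0.76 -0.39  1.83  0.46  0.64  0.14]
```

View pics/s12c.png

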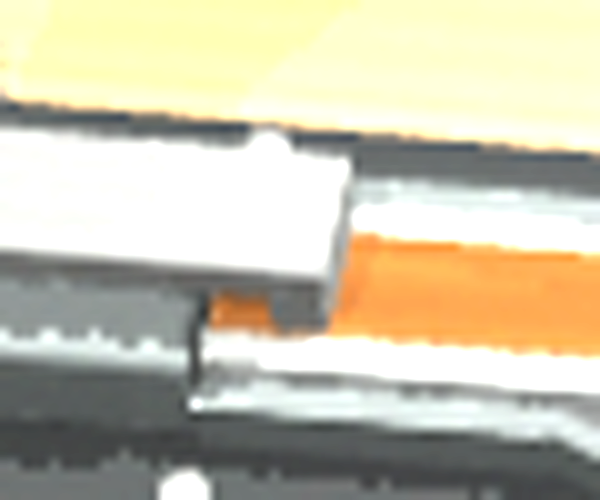

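Call:
servo_tool --rows '[{"dx": 0,"dy": 0,"dz": 0,"wx": 0.5,"wy": 0,"wz": 0,"fingers": 1},{"dx": 0,"dy": 0,"dz": 0,"wx": 0.5,"wy": 0,"wz": 0,"fingers": 1},{"dx": 0,"dy": 0,"dz": 0,"wx": 0.5,"wy": 0,"wz": 0,"fingers": 1},{"dx": 0,"dy": 0,"dz": 0,"wx": 0.5,"wy": 0,"wz": 0,"fingers": 1}]'

```text
clock: 20.23
eef_pos: [518.1, -264.7, 79.2]
tool_rot: [2.002, 1.569, 1.925]
force: [-3.0, 3.6, 7.5]
width: 35.4
```

```bash
python3 st.py
```

```text
t 20.225 pos [ 518.1 -264.7   79.2] head deg -4.39 F [-3.   3.6  7.5] T [0.629 0.506 0.307] w 35.4 q [ 0.64  0.76 -0.34  1.83  0.39  0.62 -0.02]
```

Call:
servo_tool --rows '[{"dx": 0,"dy": 0,"dz": 0,"wx": 0.5,"wy": 0,"wz": 0,"fingers": 1},{"dx": 0,"dy": 0,"dz": 0,"wx": 0.5,"wy": 0,"wz": 0,"fingers": 1},{"dx": 0,"dy": 0,"dz": 0,"wx": 0.5,"wy": 0,"wz": 0,"fingers": 1}]'

```text
clock: 20.6
eef_pos: [518.1, -264.7, 79.2]
tool_rot: [2.084, 1.569, 1.851]
force: [-3.8, 3.3, 7.3]
width: 35.2
```

```bash
python3 st.py
```

```text
t 20.6 pos [ 518.1 -264.7   79.2] head deg -13.37 F [-3.8  3.3  7.3] T [0.642 0.495 0.36 ] w 35.2 q [ 0.61  0.75 -0.29  1.83  0.35  0.61 -0.13]
```

Call:
servo_tool --rows '[{"dx": 0,"dy": 0,"dz": 0,"wx": 0.4,"wy": 0,"wz": 0,"fingers": 1},{"dx": 0,"dy": 0,"dz": 0,"wx": 0.4,"wy": 0,"wz": 0,"fingers": 1}]'

```text
clock: 20.85
eef_pos: [518.2, -264.7, 79.2]
tool_rot: [2.121, 1.57, 1.805]
force: [-2.4, 3.4, 8.1]
width: 35.3
```

```bash
python3 st.py
```

```text
t 20.85 pos [ 518.2 -264.7   79.2] head deg -18.13 F [-2.4  3.4  8.1] T [0.651 0.474 0.454] w 35.3 q [ 0.6   0.75 -0.27  1.83  0.32  0.61 -0.19]
```

Call:
servo_tool --rows '[{"dx": 0,"dy": 0,"dz": 0,"wx": 0,"wy": 0,"wz": 0,"fingers": 1}]'

```text
clock: 20.98
eef_pos: [518.2, -264.7, 79.2]
tool_rot: [2.138, 1.57, 1.821]
force: [-3.0, 3.8, 7.8]
width: 35.4
```

```bash
python3 st.py; python3 - <<'E'
from h import *
im=snap('scene','s13.png')
cv2.imwrite('pics/s13c.png',cv2.convertScaleAbs(cv2.resize(im[205:255,220:280,::-1],None,fx=10,fy=10,interpolation=cv2.INTER_CUBIC),alpha=1.5))
E
python3 st.py
```

```text
t 20.975 pos [ 518.2 -264.7   79.2] head deg -18.11 F [-3.   3.8  7.8] T [0.611 0.458 0.289] w 35.4 q [ 0.6   0.75 -0.27  1.83  0.32  0.61 -0.19]
t 21.025 pos [ 518.2 -264.7   79.2] head deg -18.1 F [-3.3  4.5  7.8] T [0.669 0.434 0.262] w 35.1 q [ 0.6   0.75 -0.27  1.83  0.32  0.61 -0.19]
```

View pics/s13c.png

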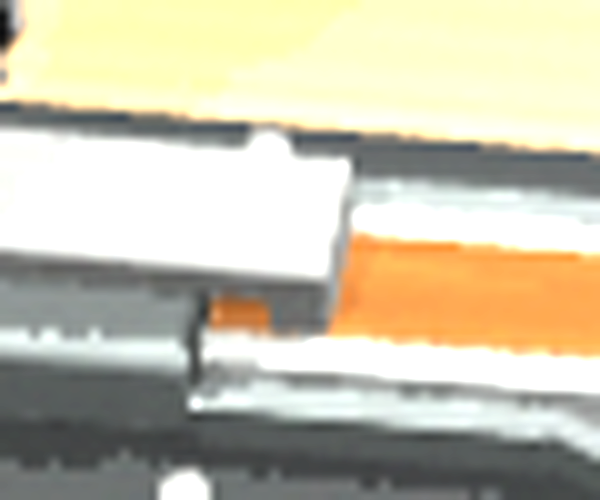

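Call:
servo_tool --rows '[{"dx": 0,"dy": 0,"dz": 0,"wx": 0.2,"wy": 0,"wz": 0,"fingers": 1}]'

```text
clock: 21.15
eef_pos: [518.2, -264.8, 79.2]
tool_rot: [2.106, 1.57, 1.77]
force: [-2.4, 3.4, 7.3]
width: 35.2
```

```bash
python3 st.py
```

```text
t 21.15 pos [ 518.2 -264.8   79.2] head deg -19.29 F [-2.4  3.4  7.3] T [0.633 0.472 0.512] w 35.2 q [ 0.59  0.75 -0.26  1.83  0.32  0.61 -0.2 ]
```

The torque reading rose steadily from about 0.26 (free) to about 0.5 N m, roughly 65 N of clamping, so the screw is tight. I'll let go and back off.

Call:
servo_tool --rows '[{"dx": 0,"dy": 0,"dz": 0,"wx": 0,"wy": 0,"wz": 0,"fingers": 0},{"dx": 0,"dy": 0,"dz": 0,"wx": 0,"wy": 0,"wz": 0,"fingers": 0},{"dx": 0,"dy": 0,"dz": 0,"wx": 0,"wy": 0,"wz": 0,"fingers": 0},{"dx": -0.04,"dy": 0,"dz": 0,"wx": 0,"wy": 0,"wz": 0,"fingers": 0},{"dx": -0.08,"dy": 0,"dz": 0,"wx": 0,"wy": 0,"wz": 0,"fingers": 0}]'

```text
clock: 21.78
eef_pos: [516.5, -265.9, 166.9]
tool_rot: [3.013, 1.565, 2.674]
force: [1.1, -1.0, 0.4]
width: 85.3
```

Call:
servo_tool --rows '[{"dx": -0.06,"dy": -0.05,"dz": 0,"wx": 0,"wy": 0,"wz": 0,"fingers": 0},{"dx": 0,"dy": -0.07,"dz": 0,"wx": 0,"wy": 0,"wz": 0,"fingers": 0},{"dx": 0,"dy": -0.07,"dz": 0,"wx": 0,"wy": 0,"wz": 0,"fingers": 0},{"dx": 0,"dy": 0,"dz": 0,"wx": 0,"wy": 0,"wz": 0,"fingers": 0},{"dx": 0,"dy": 0,"dz": 0,"wx": 0,"wy": 0,"wz": 0,"fingers": 0}]'

```text
clock: 22.4
eef_pos: [471.0, -400.2, 212.9]
tool_rot: [1.719, 1.57, 1.379]
force: [-0.3, 0.6, 1.0]
width: 85.2
```

```bash
python3 st.py; python3 - <<'E'
from h import *
im=snap('top','t14.png'); im2=snap('scene','s14.png')
a=cv2.convertScaleAbs(cv2.resize(im[225:315,355:495,::-1],None,fx=5.7,fy=5.7,interpolation=cv2.INTER_CUBIC),alpha=1.8);cv2.imwrite('pics/t14c.png',a)
cv2.imwrite('pics/s14c.png',cv2.convertScaleAbs(cv2.resize(im2[170:390,150:540,::-1],None,fx=2,fy=2,interpolation=cv2.INTER_CUBIC),alpha=1.4))
E
```

```text
t 22.4 pos [ 471.  -400.2  212.9] head deg -19.44 F [-0.3  0.6  1. ] T [ 0.051 -0.033  0.005] w 85.2 q [ 0.87  0.62 -0.34  1.62  0.24  0.94  0.11]
```

View pics/t14c.png

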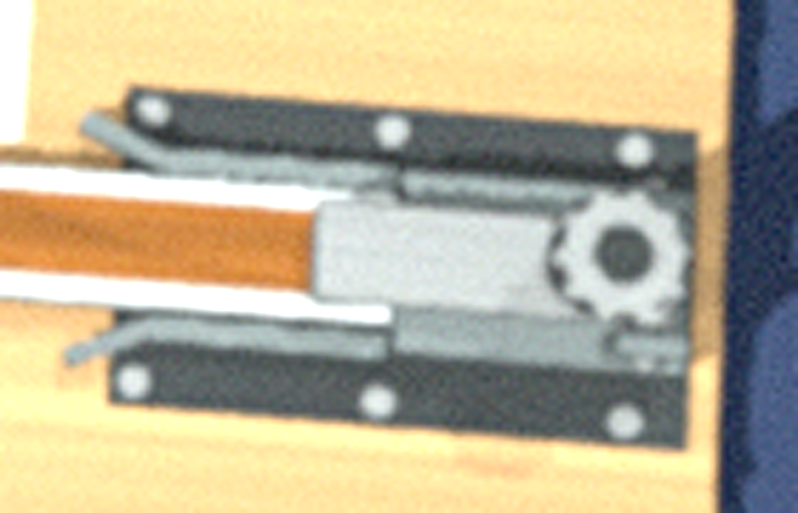

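View pics/s14c.png

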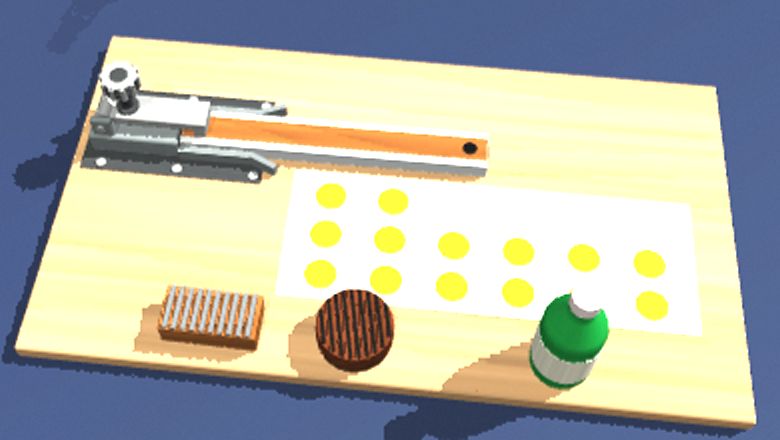

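The top crop shows the bar end at the back-stop face (about x=390). It lies straight under the strap, and the bystanders stand where they were. The arm is clear, so I'll hand the job in.

```bash
python3 -c "
from cell import ctrl
print(ctrl.finish_job())"
```

```text
the job is handed in; nothing more can be done
None
```

The bar is in the clamp, home against the back stop, and the thumbscrew is tight. I handed the job in at about 22.5 s; no verdict was reported.

- **Bar:** I lowered it into the channel and pushed until it stopped moving, with the push force rising from about 5 N to 14 N. The last pictures show its end at the back stop, lying straight under the strap.
- **Thumbscrew:** I turned it clockwise about 159° in one grip. The torque reading rose from about 0.26 N m free to about 0.5 N m, then I let go. That puts the strap at roughly 65 N. It is an estimate from noisy readings, give or take 15 N, and the clamping force itself was never measured. While the arm held still the reading fell to about 0.26–0.29 N m, as it had dropped when holding before the toe bore, so I used the readings taken while turning.
- **Clear at the end:** The arm was well away with no force on it, and the bottle and blocks showed no visible movement in the last pictures.
- **Checks that disagreed:**
  - The camera estimates of the screw position differed by 2–3 mm. I used a value in between, and the grip centred itself.
  - One early wrist-camera fix of the screw was far off and I dropped it.

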